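# Load a pan handle in the leaf drill jig and pin the leaf down

### The job

Make the drill jig ready for the drill: lay the black pan handle that lies by itself to the right of the jig down flat in the jig's two saddles between the end stops, with its steel bracket on the side of the swing-over leaf, then swing the leaf shut over the bracket, and push the lock pin (the one with the thick knurled round head) out of the wooden pin block all the way down through the leaf into the jig, until its head sits on the leaf. Leave the other two pins in their block and do not shove or knock over the other things on the bench.

Things in the scene. Friction and masses are not known exactly. Their poses are not given: they have to be found in the camera images.
- handle: Loose black pan handle, 168 mm long, 90 g. Origin: under the middle of its length on the flat underside, z up (goes into the jig this way up), +y along it to the steel bracket end. Grip from y -84 to +51 mm: 37 mm wide, 24 high at y -50 to -10; 29 wide, 20 high at y +20. Centre of mass near y -20 mm. It rests rolled about 0.06 rad to one side.
- handle_tab (a point): Upturned steel tab at the bracket's end: 81 mm from the handle's origin along its +y, 22 mm above the underside. The flat steel strap to it is 22 mm wide, 8 to 11 mm above the underside; the tab tops out at 29 mm.
- jig: Fixed aluminium drill jig, place and yaw vary. Origin on the bench under its middle, z up, +x from lock post side to hinge side (away from the robot), +y from the open end to the leaf's end. Base plate 150 (x) by 198 (y) by 12 mm. Hinge lugs at x +58, y +30 and +88 mm, 67 mm high. Lock post 30 by 36 mm at x -42, y +59, top at 50 mm, its 9.4 mm hole 36 mm deep.
- jig_nest (a point): Where the handle's origin lies when seated, axes parallel to the handle's: jig (0, 0, +18 mm). Saddles at y -75 to -57 (inner width 42 mm) and +18 to +34 (width 34), ears 30 mm above this point, flared; end stops 19 mm above it, 3 mm of play at each end. Between the saddles the sides are free for fingers, down to the base plate 6 mm below this point.
- leaf (a joint): Leaf angle, rad: 0 shut (level on the lock post), grows as the free end swings up and over to the jig's +x; starts at 1.65 to 1.95, past upright. Stiff hinge, stays where left; about 6 N at 85 mm from the hinge swings it.
- leaf_hinge (a point): Middle of the hinge line (parallel to jig y) at jig (+58, +59, +55 mm); axes turn with the leaf. The leaf is a steel plate reaching 116 mm from this line, 46 mm wide, 10 mm thick, the line in mid-thickness; shut, its top is 60 mm above the bench. Brass drill bush 58 mm from the line: 2 mm proud outside, 17 mm inside.
- leaf_hole (a point): Centre of the outer (upper) mouth of the leaf's lock hole, 9.4 mm wide, through the leaf, 100 mm from the hinge line; moves with the leaf, z along the hole. Shut, it is at jig (-42, +59, +60 mm), exactly over the lock post's hole.
- lock_pin: Loose steel lock pin, 90 g, upright in the pin block. Origin on its axis where shank meets head, z up. Shank below: 8 mm thick, 44 mm long, last 6 mm tapered to 3.6 mm. Above: flange 25 mm wide, 4 mm thick, then the knurled round head 21 mm thick, up to 40 mm. Fully home, the origin lies on the leaf hole's mouth.
- slim_pin: Another loose pin in the block with a slim plain head, 12 mm thick, 30 mm tall; to be left there. Origin where shank meets head.
- tee_pin: Another loose pin in the block with a T handle: cross bar 8 mm thick, 50 mm long, 32 mm above its origin (where shank meets head); to be left there.
- pin_block: Fixed wooden pin block 44 (x) by 150 (y) by 56 mm high, origin under its middle; three 9.6 mm holes in a row along its y at -48, 0 and +48 mm. Each pin stands with its head on the top face; which stands where varies.
- oil_bottle: Loose plastic bottle, 72 mm thick, 212 mm tall, standing behind and between jig and pin block; origin under its middle. To be left alone.
- tape_roll: Loose roll of white tape, 105 mm wide, 45 mm high, lying flat, origin under its middle. To be left alone.
- punch_1: Loose steel rivet set, 24 mm thick, 66 mm tall, standing to the right behind the jig, origin under its middle. To be left alone.
- knob_1: Loose black lid knob, 41 mm wide, 32 mm high, near the front edge, origin under its middle. To be left alone.
- rivet_bowl: Loose grey bowl with rivets, 144 mm wide, 50 mm high, back right, origin under its middle. To be left alone.
Things that resemble listed ones, but are neither listed nor needed, are in the scene too. What is shaped like the lock_pin but turquoise or yellow is not meant.

How it is judged (in metres and radians):
On the way, in this order (a step that is already met when the one before it is completed fails the run):
1. the handle lies seated in the jig's nest, bracket on the leaf's side, released, while the leaf is still open (x of handle in the frame of jig between -0.005 and 0.005 m and y of handle in the frame of jig between -0.006 and 0.006 m and z of handle in the frame of jig between 0.014 and 0.0205 m and angle between handle's own z axis and vertical below 0.15 rad and y of handle_tab in the frame of jig above 0.07 m and contact force between handle and the fingers below 0.1 N and value of joint leaf above 1 rad), for 0.2 s.
2. the leaf is shut over the seated handle, the lock pin not yet in (x of handle in the frame of jig between -0.005 and 0.005 m and y of handle in the frame of jig between -0.006 and 0.006 m and z of handle in the frame of jig between 0.014 and 0.0205 m and angle between handle's own z axis and vertical below 0.15 rad and y of handle_tab in the frame of jig above 0.07 m and value of joint leaf below 0.03 rad), for 0.2 s.
3. the lock pin is home in the shut leaf (all of step 2 and horizontal distance between lock_pin and leaf_hole below 0.003 m and z of lock_pin in the frame of leaf_hole between -0.004 and 0.004 m and angle between lock_pin's own z axis and vertical below 0.08 rad), for 0.2 s.
At the end, for the whole second after the job is handed in: Handle in the nest (5 mm across, 6 mm along, height 14 to 20.5 mm, tilt under 0.15 rad, bracket at the leaf), leaf shut (under 0.03 rad), lock pin through leaf into post (3 mm sideways and 4 mm in height of the hole mouth, tilt under 0.08 rad); both at rest and released (all of step 3 and linear speed of each of lock_pin, handle below 0.02 m/s and contact force between each of lock_pin, handle and the fingers below 0.1 N); the robot touches nothing.
It fails at once if a bystander (bottle, tape roll, rivet set, lid knob, rivet bowl) is shoved more than 40 mm (distance of any of oil_bottle, tape_roll, punch_1, knob_1, rivet_bowl from where it was at the start of the episode above 0.04 m).
It fails at once if a bystander is knocked over (tilted more than 0.5 rad) (angle between any of oil_bottle, tape_roll, punch_1, knob_1, rivet_bowl's own z axis and vertical above 0.5 rad).
It fails at once if the slim or the T pin is lifted out of its place (moved more than 25 mm) (distance of any of slim_pin, tee_pin from where it was at the start of the episode above 0.025 m).
It also fails if it takes over 72 s, if anything falls off the work surface, if the arm or the gripper's body presses on something with over 40 N, if the wrist force passes 120 N, or if a joint passes its speed limit or range.

### The arm

A 7-joint arm with a two-finger parallel gripper is mounted at the origin on a cart in front of the work surface, level with it; the furniture and walls round the work are solid. World frame = base frame: x ahead of the robot, y to its left, z up, the work surface at z = 0. Lengths are in mm, angles in rad, forces in N, time in s.
With the tool pointing down it reaches from about 425 to 975 mm from the base axis. Payload 16.7 kg.
Tool frame: the origin (TCP) lies on the centre line of the jaws, within the pads' length; the fingertips stand 11 mm ahead of it and the grasp point (between the pads) lies 8 mm behind it (bot.nose_length is the distance from the TCP to the fingertips, in mm); y points along the fingers, x is the direction in which the jaws open and shut, and the axes are right-handed (so a half turn about y gives the same grasp; the last joint's range is limited). The gripper opens to 85 mm and grips with 20 to 120 N. Pads are 22 mm wide; open, the fingers measure 114 mm over their backs; the gripper's body (76 mm by 85 mm) begins 54 mm behind the grasp point. The pads swing forward as they close: fully open they stand 13 mm farther back than shut.
Start: joints at [1.169, 0.426, 0.074, 1.606, -0.034, 1.111, -0.067], TCP at [168.798, -653.517, 242.302] pointing down, gripper open.
Joint ranges: [-2.85, 2.85], [-0.5, 2.14], [-1.23, 1.37], [0.21, 2.46], [-1.02, 4.16], [0.16, 2.05], [-2.73, 2.73]. Speed limits (rad/s): [1.89, 1.89, 2.39, 2.39, 3.01, 3.01, 3.01].

### API

Orientations are given as a unit quaternion [x, y, z, w].
In Python, from bench import bot gives the robot as it stands.
- The arm moves only by the tool send_rows, never from a script. Its argument "rows" is text: rows parted by semicolons, each of 5 numbers parted by spaces: the closure, from 0 (fully open) to 1 (shut), then the shift along the tool's x, y, z in cm, then the turn about the tool's y in rad. A call has exactly 5 rows; each row is the pose to reach, as a shift and turn from the pose measured when the call began, along the tool's axes at that moment; what a row does not reach only later rows make up. A row lasts 1/10 s, in which the tool goes at most 50 mm and 8.59 degrees, less where a joint would pass 70% of its speed; a pose out of reach is approached as far as the arm can. A call with a gripper value outside its range is refused whole. The fingers move at their own pace and stop on an object; "grip_force" is the grip in N (left out, the last holds). Time passes only in rows, so rows that repeat a pose let the fingers close, or fill a call up. It gives the time, the measured TCP pose, the force and the opening at its end, in the units of the state.
- bot.sense(): the state, without advancing time (a new reading comes with each control period).
- bot.capture(name): name is "side" or "top" or "wrist"; returns the picture (420x560x3 uint8, red, green, blue); there is no depth.
- bot.get_calibration(name): a dict with "fx", "fy", "cx", "cy" (pixels), "extrinsics" (4x4, takes a point from camera to world coordinates). Camera axes: x right, y up, looking along -z (the intrinsics and any distortion apply to the point x, -y, -z); pixel columns grow to the right and rows downward; lengths in mm; the calibration is good to about 2 mm. A picture is of the moment at which its call begins: read the wrist's pose just before it. get_calibration takes no time and is no camera call; for the wrist camera it gives the pose at the moment of the call.
- bot.finish_job(): hands the job in, once; it reports no verdict.
Trained networks look in the newest picture that a camera, given by its name, has taken for a name from the list of things; names that differ only in an ending like _2 or _b are one class to them, and where a whole thing is asked for, a point or a joint stands for the part that bears it (a point fixed in the world has none). Each returns a list of dicts, best first, with "score" (0 to 1); they miss things now and then, are a little off and sometimes report something else, mostly with a low value. They report only what shows in the picture. A call takes as long as a camera call. They do not tell look-alikes from the thing itself.
- bot.spot_in(camera, query): "position" ([x, y, z] in mm, in world coordinates, good to about 4 mm: the middle of the surface that is visible of it).
- bot.place_of(camera, query): "position" ([x, y, z] in mm, in world coordinates, good to about 4 mm: a listed point, or the origin of a listed thing).
The state is a dict: "clock": time; "joint_positions": joint angles; "joint_vel": joint speeds; "joint_efforts": joint torques, N m; "tool_pos": TCP position; "tcp_rot": TCP orientation; "wrist_force": force on the tool from outside, world axes, zero at the start; "ft_torque": the same for the moment, N m; "grip_width": finger opening in mm.
Only numpy, scipy, OpenCV 4.12 (cv2) and the standard library are available. Lean on these libraries where they do the work, as an engineer would, in place of code of your own. Each camera call takes 0.05 s, during which the arm holds its last target.

## Working session

There is one attempt and no reset: what is moved stays moved. The work goes in short steps, Python scripts to look and compute and a tool call to move; the robot and the scene stay as the last step left them, time stands still between calls to the robot, and variables do not carry over. Pictures are saved under pics/ and viewed, and the job is handed in when it is done.

Besides the shell and the picture viewer there is one more tool, called after "Request:" by a JSON object that holds its "name" and its "arguments", one argument or row to a line. send_rows: Moves the arm, as the interface text tells. Its arguments: {"type":"object","properties":{"rows":{"type":"string"},"grip_force":{"type":"number"}},"required":["rows"]}

```bash
ls; mkdir -p pics; python3 - <<'E'
from bench import bot
import cv2
s=bot.sense(); print({k:s[k] for k in s})
for n in ("side","top","wrist"):
    im=bot.capture(n); cv2.imwrite(f"pics/{n}0.png",im[:,:,::-1])
    c=bot.get_calibration(n); print(n,c)
E
```

```text
pics
{'clock': 0.0, 'joint_positions': array([ 1.16853404,  0.42674073,  0.0738189 ,  1.60659257, -0.03407099,
        1.11083241, -0.06708506]), 'joint_vel': array([ 0.0014794 , -0.00061838, -0.00049485, -0.00051241, -0.00069561,
       -0.00104342, -0.00078362]), 'joint_efforts': array([ 1.91649575e-03, -9.49821997e+01,  3.76178294e+00, -4.63504493e+01,
        1.92904979e-02,  1.01238268e-02, -3.68121039e-05]), 'tool_pos': array([ 168.6883989 , -653.17161152,  241.61020356]), 'tcp_rot': array([-0.55878739,  0.4333726 , -0.43259237,  0.55929303]), 'wrist_force': array([-0.17750891, -0.52682993, -0.02870306]), 'ft_torque': array([-0.0130536 ,  0.02047487, -0.01891714]), 'grip_width': 85.3101243355582}
side {'fx': 401.6563275971028, 'fy': 401.6563275971028, 'cx': 280.59370891465846, 'cy': 203.73435109777176, 'extrinsics': array([[-9.77361693e-01, -1.07145674e-01,  1.82438826e-01,
         7.66652374e+02],
       [ 2.10742197e-01, -5.69452758e-01,  7.94550995e-01,
         9.00524377e+02],
       [ 1.87575907e-02,  8.15011264e-01,  5.79141426e-01,
         7.20429226e+02],
       [ 0.
[... 300 characters left out ...]
-01,  3.77607005e-03, -1.80822521e-02,
        -1.80662627e+01],
       [-1.78600529e-02,  5.23260374e-02,  9.98470332e-01,
         1.42608659e+03],
       [ 0.00000000e+00,  0.00000000e+00,  0.00000000e+00,
         1.00000000e+00]])}
wrist {'fx': 345.7930010637396, 'fy': 345.7930010637396, 'cx': 280.7089918263252, 'cy': 207.43618135412805, 'extrinsics': array([[ 2.50363025e-01,  9.31490306e-01,  2.63901811e-01,
         2.34814262e+02],
       [-9.68150456e-01,  2.41373666e-01,  6.65090032e-02,
        -6.36185654e+02],
       [-1.74645601e-03, -2.72148054e-01,  9.62253806e-01,
         3.73837199e+02],
       [ 0.00000000e+00,  0.00000000e+00,  0.00000000e+00,
         1.00000000e+00]])}
```

View pics/top0.png

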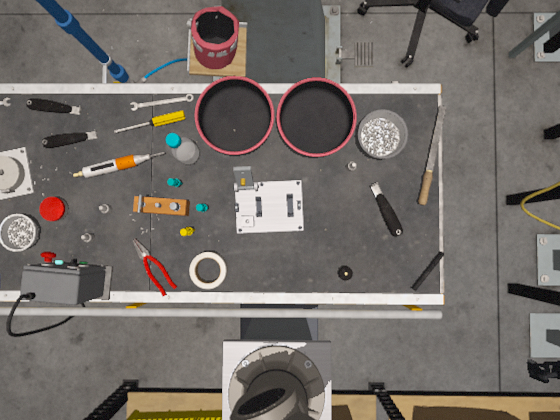

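View pics/side0.png

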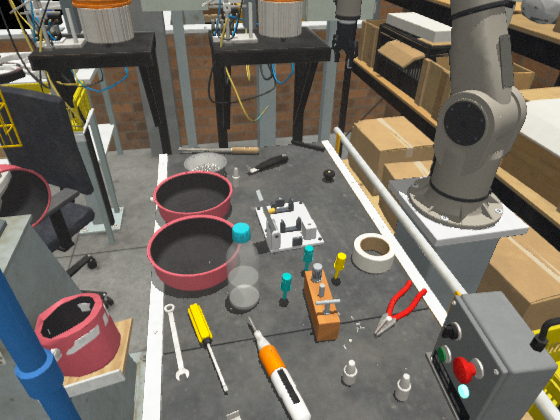

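View pics/wrist0.png

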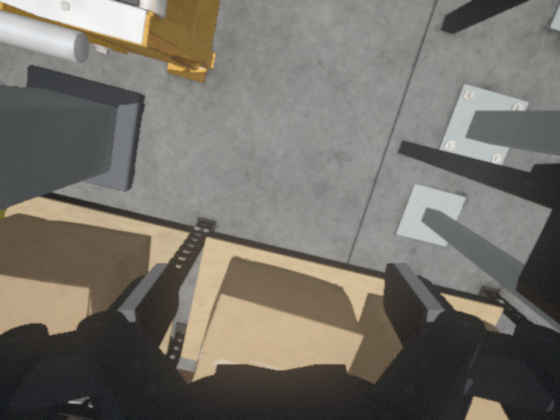

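```bash
cat > h.py <<'E'
import numpy as np, cv2
from bench import bot
def proj(c,p):
    E=c["extrinsics"]; q=E[:3,:3].T@(np.array(p,float)-E[:3,3])
    return np.array([c["cx"]+c["fx"]*q[0]/-q[2], c["cy"]+c["fy"]*(-q[1])/-q[2]])
def unproj(c,u,v,z):
    E=c["extrinsics"]; d=np.array([(u-c["cx"])/c["fx"],-(v-c["cy"])/c["fy"],-1.])
    d=E[:3,:3]@d; o=E[:3,3]; return o+d*(z-o[2])/d[2]
E
python3 - <<'E'
from h import *
for n in ("side","top"):
    for q in ("handle","handle_tab","jig","jig_nest","leaf_hinge","leaf_hole","lock_pin","slim_pin","tee_pin","pin_block"):
        print(n,q,[(np.round(d["position"]).tolist(),round(d["score"],2)) for d in bot.place_of(n,q)][:4])
print(bot.sense()["clock"])
for n,r,s in (("top",(120,150,420,250),4),("side",(230,140,360,350),4)):
    im=cv2.imread(f"pics/{n}0.png")[r[1]:r[3],r[0]:r[2]]
    s=min(800/im.shape[1],600/im.shape[0]); cv2.imwrite(f"pics/{n}0c.png",cv2.resize(im,None,fx=s,fy=s,interpolation=cv2.INTER_CUBIC))
E
```

```text
side handle [([537.0, -320.0, -2.0], 0.87)]
side handle_tab [([610.0, -284.0, 21.0], 0.71)]
side jig [([547.0, 30.0, 0.0], 0.64)]
side jig_nest [([545.0, 29.0, 15.0], 0.79), ([605.0, 93.0, 57.0], 0.38)]
side leaf_hinge [([600.0, 95.0, 55.0], 0.74), ([758.0, -302.0, 4.0], 0.52)]
side leaf_hole [([637.0, 92.0, 146.0], 0.67)]
side lock_pin [([616.0, 289.0, 48.0], 0.71), ([545.0, 288.0, 58.0], 0.66), ([542.0, 212.0, 44.0], 0.64), ([472.0, 250.0, 38.0], 0.53)]
side slim_pin [([545.0, 338.0, 60.0], 0.56)]
side tee_pin [([549.0, 386.0, 60.0], 0.55)]
side pin_block [([542.0, 335.0, -3.0], 0.68)]
top handle [([540.0, -319.0, -1.0], 0.75)]
top handle_tab [([613.0, -283.0, 22.0], 0.8)]
top jig [([545.0, 386.0, 54.0], 0.73), ([360.0, 201.0, -4.0], 0.64), ([546.0, 26.0, 0.0], 0.63), ([543.0, 338.0, -5.0], 0.62)]
top jig_nest [([550.0, 29.0, 15.0], 0.91)]
top leaf_hinge [([600.0, 95.0, 55.0], 0.86)]
top leaf_hole [([635.0, 93.0, 144.0], 0.98)]
top lock_pin [([612.0, 294.0, 47.0], 0.65), ([540.0, 294.0, 60.0], 0.58), ([471.0, 254.0, 43.0], 0.41)]
top slim_pin [([545.0, 334.0, 58.0], 0.45), ([760.0, -300.0, 4.0], 0.35)]
top tee_pin [([544.0, 384.0, 57.0], 0.45)]
top pin_block [([542.0, 334.0, -1.0], 0.86)]
1.15
```

View pics/top0c.png

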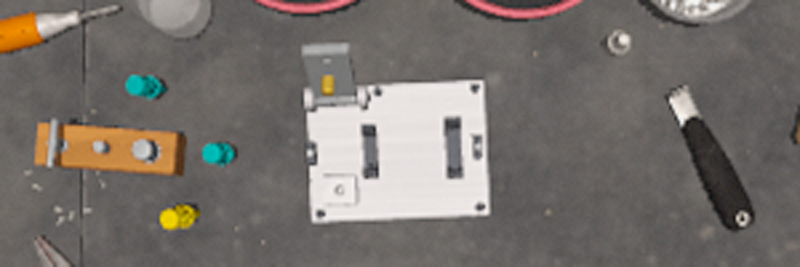

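View pics/side0c.png

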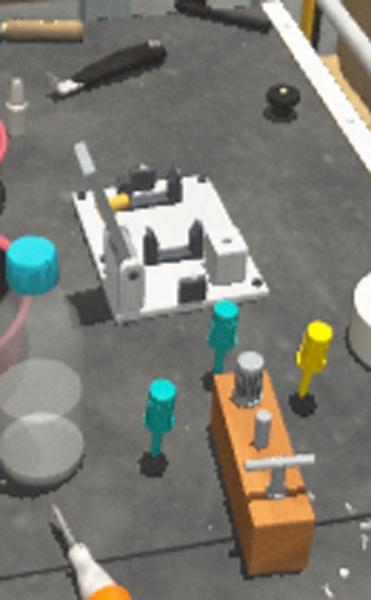

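```bash
cat >> h.py <<'E'
from scipy.spatial.transform import Rotation as R
def head(s): 
    x=R.from_quat(s["tcp_rot"]).as_matrix()[:,0]; return np.degrees(np.arctan2(x[1],x[0]))
def go(xyz,h=None):
    s=bot.sense(); M=R.from_quat(s["tcp_rot"]).as_matrix()
    d=M.T@(np.array(xyz,float)-s["tool_pos"])/10
    t=0
    if h is not None:
        t=(head(s)-h+90)%180-90   # jaw is symmetric; turn about down axis
    print("shift cm",np.round(d,2),"turn",round(np.radians(t),3),"(alt",round(np.radians(t-np.sign(t)*180),3),") heading now",round(head(s),1),"pos",np.round(s["tool_pos"],1),"t",round(s["clock"],2),"w",round(s["grip_width"],1),"F",np.round(s["wrist_force"],1),"q7",s["joint_positions"].round(2))
E
python3 - <<'E'
from h import *
s=bot.sense(); print(R.from_quat(s["tcp_rot"]).as_matrix().round(3))
for q in ("oil_bottle","tape_roll","punch_1","knob_1","rivet_bowl"):
  print(q,[(np.round(d["position"]).tolist(),round(d["score"],2)) for d in bot.place_of("top",q)][:3])
go([500,-320,200],-63.7)
E
```

```text
[[ 0.25  -0.     0.968]
 [-0.968  0.     0.25 ]
 [-0.    -1.     0.   ]]
oil_bottle [([704.0, 266.0, 1.0], 0.88), ([543.0, 290.0, 60.0], 0.74), ([542.0, 336.0, -3.0], 0.54)]
tape_roll [([362.0, 196.0, -1.0], 0.8)]
punch_1 [([666.0, -215.0, 2.0], 0.38)]
knob_1 [([352.0, -199.0, 8.0], 0.62)]
rivet_bowl [([757.0, -299.0, 3.0], 0.91), ([543.0, 337.0, -2.0], 0.31)]
shift cm [-24.01   4.23  40.41] turn -0.206 (alt 2.935 ) heading now -75.5 pos [ 168.8 -653.5  242.3] t 1.4 w 85.2 F [-0.  -0.1 -0.6] q7 [ 1.17  0.43  0.07  1.61 -0.03  1.11 -0.07]
```

Request:
{"name": "send_rows", "arguments": {
  "rows": "0 -24 4.2 40.4 -0.2; 0 -24 4.2 40.4 -0.2; 0 -24 4.2 40.4 -0.2; 0 -24 4.2 40.4 -0.2; 0 -24 4.2 40.4 -0.2",
  "grip_force": 40
}}

```text
clock: 1.9
tool_pos: [345.4, -475.4, 220.2]
tcp_rot: [0.599, -0.375, 0.375, -0.599]
wrist_force: [0.3, -1.0, -0.0]
grip_width: 85.0
```

```bash
python3 - <<'E'
from h import *
go([500,-320,200],-63.7)
E
```

```text
shift cm [-7.21  2.01 20.7 ] turn -0.007 (alt 3.135 ) heading now -64.1 pos [ 345.4 -475.4  220.2] t 1.9 w 85.0 F [ 0.3 -1.  -0. ] q7 [ 0.88  0.31 -0.06  1.83  0.02  1.01 -0.31]
```

Request:
{"name": "send_rows", "arguments": {
  "rows": "0 -7.2 2 20.7 0; 0 -7.2 2 20.7 0; 0 -7.2 2 20.7 0; 0 -7.2 2 20.7 0; 0 -7.2 2 20.7 0"
}}

```text
clock: 2.4
tool_pos: [503.3, -315.7, 200.0]
tcp_rot: [-0.6, 0.373, -0.374, 0.601]
wrist_force: [-0.4, -0.9, 0.6]
grip_width: 85.5
```

```bash
python3 - <<'E'
from h import *
go([500,-320,200],-63.7)
c=bot.get_calibration("wrist"); im=bot.capture("wrist"); cv2.imwrite("pics/w1.png",im[:,:,::-1])
for q in ("handle","handle_tab"):
    for d in bot.place_of("wrist",q)[:2]: print(q,np.round(d["position"],1),round(d["score"],2),proj(c,d["position"]))
E
```

```text
shift cm [ 0.24 -0.   -0.48] turn -0.002 (alt 3.14 ) heading now -63.8 pos [ 503.3 -315.7  200. ] t 2.4 w 85.5 F [-0.4 -0.9  0.6] q7 [ 0.58  0.34 -0.16  1.83  0.06  0.98 -0.72]
handle [ 539.8 -319.1    2.1] 0.65 [301.52359144 150.67932468]
handle_tab [ 610.5 -283.7   17.9] 0.9 [303.50906389  58.19512424]
```

View pics/w1.png

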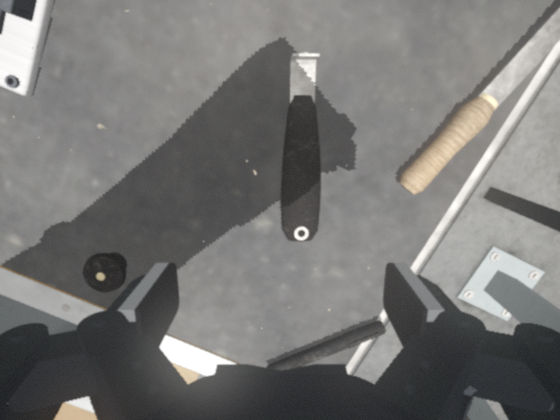

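```bash
python3 - <<'E'
from h import *
c=bot.get_calibration("wrist")
im=cv2.imread("pics/w1.png")[40:250,260:350]; cv2.imwrite("pics/w1c.png",cv2.resize(im,None,fx=2.8,fy=2.8,interpolation=cv2.INTER_CUBIC))
# black contour edges at several rows
g=cv2.imread("pics/w1.png").max(2)
for v in (110,130,150,170,190,210):
    r=g[v,260:350]; xs=np.where(r<35)[0]+260; print(v,xs.min(),xs.max(), unproj(c,(xs.min()+xs.max())/2+.0,v,14).round(1))
a=unproj(c,300.5,233,19); b=unproj(c,305.5,56,26); print(a,b,np.degrees(np.arctan2(*(b-a)[[1,0]])),np.linalg.norm((b-a)[:2]))
E
```

```text
Traceback (most recent call last):
ValueError: zero-size array to reduction operation minimum which has no identity
```

View pics/w1c.png

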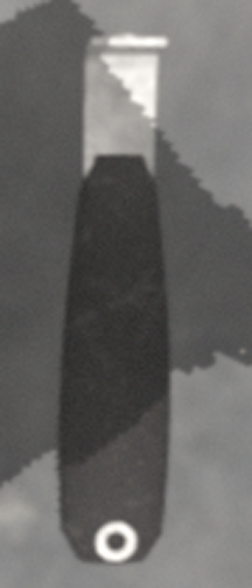

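```bash
python3 - <<'E'
from h import *
c=bot.get_calibration("wrist")
pts=[(300.3,233,18),(300.4,200.7,18),(301.1,165,14),(301.4,118.5,12),(303,90,9),(305,55,27)]
P=np.array([unproj(c,*p) for p in pts]); print(P.round(1))
d=np.polyfit(P[:,0],P[:,1],1); print(np.degrees(np.arctan(d[0])))
print("butt",unproj(c,300.4,240.7,10))
E
```

```text
[[ 467.9 -355.4   18. ]
 [ 496.6 -340.9   18. ]
 [ 526.4 -326.7   14. ]
 [ 563.6 -308.2   12. ]
 [ 586.  -298.5    9. ]
 [ 609.5 -287.1   27. ]]
25.72299842726361
butt [ 458.28009331 -360.93427931   10.        ]
```

```bash
python3 - <<'E'
from h import *
print(bot.nose_length)
go([518.5,-330.6,15],-64)
E
```

```text
11.0
shift cm [ 1.84 18.5   1.03] turn 0.002 (alt -3.14 ) heading now -63.9 pos [ 501.1 -318.6  200. ] t 2.55 w 85.3 F [-0.1 -0.5 -0.6] q7 [ 0.58  0.34 -0.15  1.83  0.06  0.98 -0.71]
```

Request:
{"name": "send_rows", "arguments": {
  "rows": "0 1.7 4 1.3 0; 0 1.7 8 1.3 0; 0 1.7 12 1.3 0; 0 1.7 14 1.3 0; 0 1.7 14 1.3 0"
}}

```text
clock: 3.05
tool_pos: [517.7, -328.7, 57.2]
tcp_rot: [0.6, -0.376, 0.373, -0.599]
wrist_force: [0.0, 0.3, 0.1]
grip_width: 85.5
```

```bash
python3 - <<'E'
from h import *
go([520.7,-327.8,15],-64)
s=bot.sense();c=bot.get_calibration("wrist"); im=bot.capture("wrist"); cv2.imwrite("pics/w2.png",im[:,:,::-1]); print(s["tool_pos"])
E
```

```text
shift cm [0.07 4.22 0.32] turn 0.0 (alt -3.141 ) heading now -64.0 pos [ 517.7 -328.7   57.2] t 3.05 w 85.5 F [0.  0.3 0.1] q7 [ 0.57  0.55 -0.14  1.87  0.11  0.73 -0.75]
[ 517.69688302 -328.68490533   57.17326085]
```

View pics/w2.png

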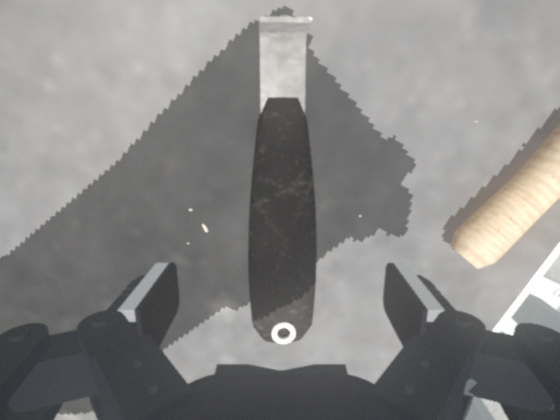

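Request:
{"name": "send_rows", "arguments": {
  "rows": "0 0.1 2 0.3 0; 0 0.1 4.2 0.3 0; 0 0.1 4.2 0.3 0; 0 0.1 4.2 0.3 0; 0.2 0.1 4.2 0.3 0"
}}

```text
clock: 3.6
tool_pos: [522.7, -329.4, 19.2]
tcp_rot: [0.6, -0.375, 0.375, -0.599]
wrist_force: [1.0, -0.0, -0.0]
grip_width: 73.2
```

```bash
python3 - <<'E'
from h import *
go([520.7,-327.8,15],-64)
E
```

```text
shift cm [-0.24  0.42 -0.11] turn -0.0 (alt 3.141 ) heading now -64.0 pos [ 522.7 -329.4   19.2] t 3.6 w 73.2 F [ 1. -0. -0.] q7 [ 0.56  0.61 -0.13  1.88  0.12  0.66 -0.76]
```

Request:
{"name": "send_rows", "arguments": {
  "rows": "0.2 -0.2 0.4 -0.1 0; 0.4 -0.2 0.4 -0.1 0; 1 -0.2 0.4 -0.1 0; 1 -0.2 0.4 -0.1 0; 1 -0.2 0.4 -0.1 0"
}}

```text
clock: 4.1
tool_pos: [521.1, -328.1, 15.8]
tcp_rot: [0.6, -0.375, 0.375, -0.599]
wrist_force: [-2.4, 1.1, 10.2]
grip_width: 34.5
```

Request:
{"name": "send_rows", "arguments": {
  "rows": "1 0 0 0 0; 1 0 0 0 0; 1 0 0 0 0; 1 0 0 0 0; 1 0 0 0 0"
}}

```text
clock: 4.6
tool_pos: [521.1, -328.2, 15.9]
tcp_rot: [0.6, -0.375, 0.375, -0.599]
wrist_force: [-1.0, 0.0, 2.9]
grip_width: 34.3
```

Request:
{"name": "send_rows", "arguments": {
  "rows": "1 0 -3 0 0; 1 0 -7 0 0; 1 0 -12 0 0; 1 0 -16 0 0; 1 0 -18 0 0"
}}

```text
clock: 5.1
tool_pos: [522.0, -328.5, 199.7]
tcp_rot: [0.6, -0.373, 0.377, -0.6]
wrist_force: [1.4, -0.7, -0.9]
grip_width: 34.1
```

```bash
python3 - <<'E'
from h import *
go([540,-60,215],4)
im=bot.capture("wrist"); cv2.imwrite("pics/w3.png",im[:,:,::-1])
E
```

```text
shift cm [-23.34  -1.6   13.38] turn -1.187 (alt 1.954 ) heading now -64.0 pos [ 522.  -328.5  199.7] t 5.1 w 34.1 F [ 1.4 -0.7 -0.9] q7 [ 0.58  0.38 -0.15  1.78  0.07  0.99 -0.72]
```

View pics/w3.png

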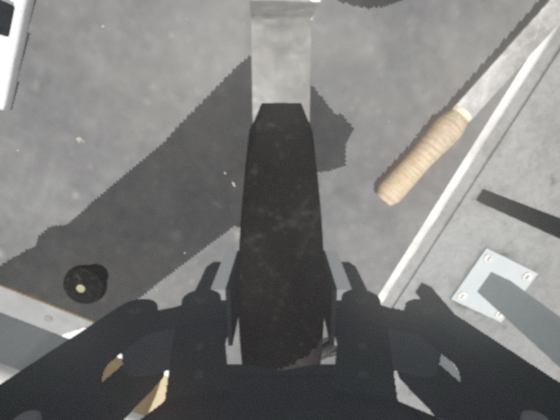

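Request:
{"name": "send_rows", "arguments": {
  "rows": "1 -4 -1.6 2.5 -0.15; 1 -8 -1.6 5 -0.3; 1 -12 -1.6 7.5 -0.45; 1 -16 -1.6 10 -0.6; 1 -19 -1.6 11 -0.75"
}}

```text
clock: 5.65
tool_pos: [538.7, -106.2, 216.6]
tcp_rot: [0.696, -0.124, 0.128, -0.695]
wrist_force: [0.6, 0.4, -0.8]
grip_width: 34.6
```

```bash
python3 - <<'E'
from h import *
go([535,-30,215],4)
E
```

```text
shift cm [-3.02  0.14  7.01] turn -0.428 (alt 2.713 ) heading now -20.5 pos [ 538.7 -106.2  216.6] t 5.65 w 34.6 F [ 0.6  0.4 -0.8] q7 [ 0.41  0.27 -0.39  1.9   0.13  0.99 -0.4 ]
```

Request:
{"name": "send_rows", "arguments": {
  "rows": "1 -1 0.1 2 -0.15; 1 -2 0.1 4 -0.3; 1 -3 0.1 6 -0.43; 1 -3 0.1 7 -0.43; 1 -3 0.1 7 -0.43"
}}

```text
clock: 6.15
tool_pos: [535.5, -29.2, 215.2]
tcp_rot: [0.708, 0.027, -0.022, -0.706]
wrist_force: [-0.3, -0.4, -1.0]
grip_width: 34.1
```

Request:
{"name": "send_rows", "arguments": {
  "rows": "1 0 0 0 0; 1 0 0 0 0; 1 0 0 0 0; 1 0 0 0 0; 1 0 0 0 0"
}}

```text
clock: 6.65
tool_pos: [535.5, -29.6, 215.2]
tcp_rot: [0.708, 0.027, -0.022, -0.706]
wrist_force: [-0.7, 0.4, -0.3]
grip_width: 34.2
```

```bash
python3 - <<'E'
from h import *
import json
go([535,-30,215],4)
c=bot.get_calibration("wrist"); im=bot.capture("wrist"); cv2.imwrite("pics/w4.png",im[:,:,::-1])
np.savez("w4.npz",**c)
for q in ("jig","jig_nest","leaf_hinge","leaf_hole","handle_tab","handle"):
    for d in bot.place_of("wrist",q)[:2]: print(q,np.round(d["position"],1),round(d["score"],2),proj(c,d["position"]).round())
E
```

```text
shift cm [-0.06  0.02 -0.04] turn -0.001 (alt 3.14 ) heading now 3.9 pos [535.5 -29.6 215.2] t 6.65 w 34.2 F [-0.7  0.4 -0.3] q7 [ 0.36  0.26 -0.5   1.92  0.15  0.98 -0.14]
leaf_hinge [597.9  91.3  59.8] 0.7 [373.  45.]
leaf_hinge [633.3  97.4 150.5] 0.47 [490.   5.]
leaf_hole [634.3  92.  148.7] 0.79 [488.  18.]
handle_tab [525.9  73.  215.2] 0.75 [275.   6.]
handle [536.   -7.5 199. ] 0.87 [287. 218.]
```

View pics/w4.png

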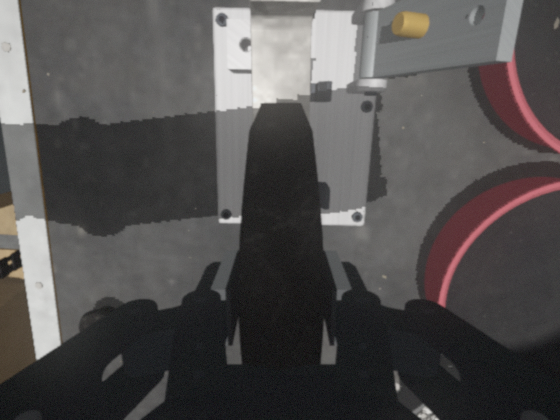

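```bash
python3 - <<'E'
from h import *
c=dict(np.load("w4.npz"))
im=cv2.imread("pics/w4.png")[0:235,190:400]; cv2.imwrite("pics/w4c.png",cv2.resize(im,None,fx=2.55,fy=2.55,interpolation=cv2.INTER_CUBIC))
im=cv2.imread("pics/top0.png")[160:240,220:320]; cv2.imwrite("pics/t0c.png",cv2.resize(im,None,fx=7.5,fy=7.5,interpolation=cv2.INTER_CUBIC))
for p in [(218,223),(366,225),(213,9),(226,213),(357,216),(222,19),(366,105)]: print(p,unproj(c,*p,12).round(1))
E
```

```text
(218, 223) [475.2 -76.5  12. ]
(366, 225) [626.3 -68.5  12. ]
(213, 9) [467.1 118.4  12. ]
(226, 213) [483.1 -65.3  12. ]
(357, 216) [615.8 -59.5  12. ]
(222, 19) [475.1 111.2  12. ]
(366, 105) [610.2  48.5  12. ]
```

View pics/w4c.png

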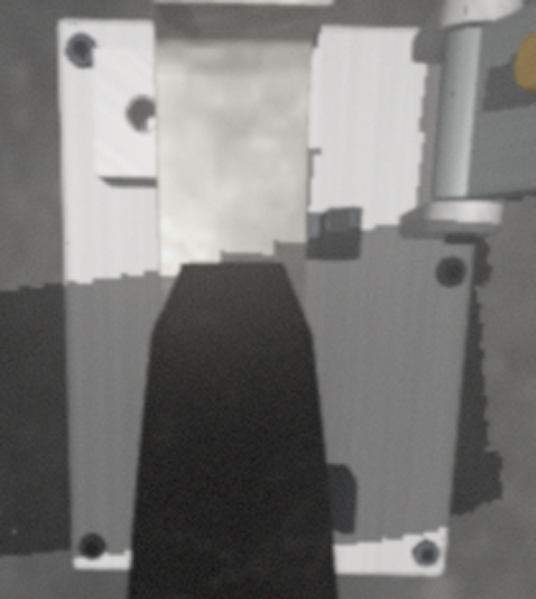

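View pics/t0c.png

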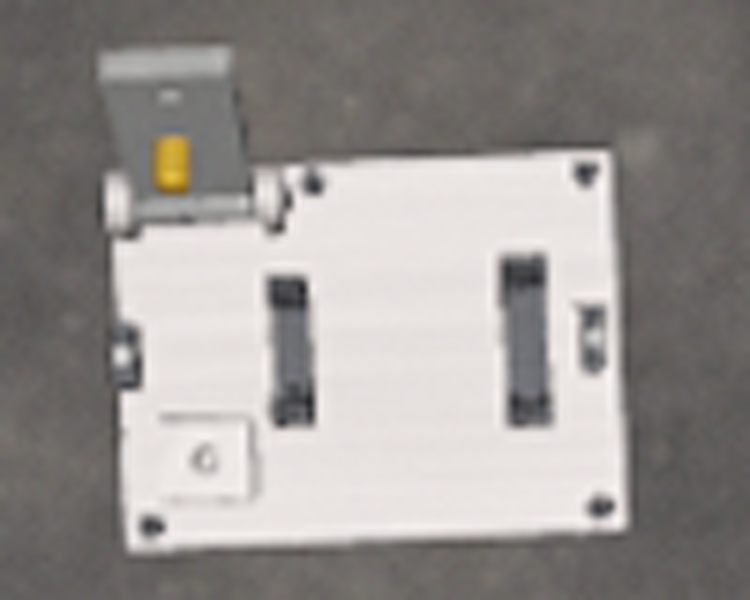

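```bash
cat >> h.py <<'E'
def fit2(model,obs):
    m=np.array(model,float);o=np.array(obs,float);mc,oc=m.mean(0),o.mean(0)
    A=(m-mc).T@(o-oc); th=np.arctan2(A[0,1]-A[1,0],A[0,0]+A[1,1]); c,s=np.cos(th),np.sin(th)
    Rm=np.array([[c,-s],[s,c]]); t=oc-Rm@mc
    return t,np.degrees(th),(m@Rm.T+t-o)
E
python3 - <<'E'
from h import *
c=dict(np.load("w4.npz"))
o=[unproj(c,190+u/2.55,v/2.55,12)[:2] for u,v in [(73,568),(442,574),(58,20)]]
m=[(-75,-99),(75,-99),(-75,99)]
print("wrist",fit2(m,o))
c=bot.get_calibration("top")
o2=[unproj(c,220+u/7.5-.5+.07,160+v/7.5-.5+.07,12)[:2] for u,v in [(628,530),(611,150),(130,549)]]
print("top",fit2(m,o2))
E
```

```text
wrist (array([545.53257849,  25.57545139]), np.float64(2.6779481872171296), array([[-0.59072549, -0.66132175],
       [ 1.48939852, -1.01319896],
       [-0.89867303,  1.67452072]]))
top (array([546.38219892,  25.04298759]), np.float64(2.6701646013950837), array([[ 0.15308427, -0.92232641],
       [ 0.60176642, -0.85869721],
       [-0.75485068,  1.78102363]]))
```

```bash
python3 - <<'E'
from h import *
c=dict(np.load("w4.npz")); ct=bot.get_calibration("top")
W=lambda u,v,z: unproj(c,190+u/2.55-.3,v/2.55-.3,z).round(1)
T=lambda u,v,z: unproj(ct,220+u/7.5-.43,160+v/7.5-.43,z).round(1)
print("hole", W(141,112,50),T(203,460,50))
print("post corner(-27,41)",W(100,180,50))
print("lug",T(118,200,60),T(270,195,60),W(465,213,60), )
print("saddle centre y-66 ", T(525,340,30),"y+26",T(292,350,30))
print("stops",T(590,340,37),T(127,356,37))
th=np.radians(2.67);Rm=np.array([[np.cos(th),-np.sin(th)],[np.sin(th),np.cos(th)]])
for p in [(-42,59),(-27,41),(58,88),(58,30),(0,-66),(0,26),(0,-90),(0,90)]: print(p,(Rm@p+[546,25.3]).round(1))
E
```

```text
hole [499.6  86.9  50. ] [501.4  87.4  50. ]
post corner(-27,41) [487.6  66.4  50. ]
lug [599.9 119.8  60. ] [602.   61.9  60. ] [601.1  63.8  60. ]
saddle centre y-66  [549.1 -35.7  30. ] y+26 [544.9  54.7  30. ]
stops [548.7 -60.6  37. ] [541.9 118.1  37. ]
(-42, 59) [501.3  82.3]
(-27, 41) [517.1  65. ]
(58, 88) [599.8 115.9]
(58, 30) [602.5  58. ]
(0, -66) [549.1 -40.6]
(0, 26) [544.8  51.3]
(0, -90) [550.2 -64.6]
(0, 90) [541.8 115.2]
```

```bash
python3 - <<'E'
from h import *
c=dict(np.load("w4.npz"))
print("tab top", unproj(c,190+243/2.55,3/2.55,228))
for z in (215,218): print("grip end",unproj(c,190+233/2.55,263/2.55,z))
s=bot.sense(); M=R.from_quat(s["tcp_rot"]).as_matrix(); print(s["tool_pos"],M.round(3))
print(c["extrinsics"].round(3))
E
```

```text
tab top [529.14923775  71.28353864 228.        ]
grip end [530.11778606  41.59982894 215.        ]
grip end [530.0968768   41.55371067 218.        ]
[535.56103874 -29.26599222 215.24785747] [[ 0.998  0.006 -0.069]
 [ 0.069 -0.003  0.998]
 [ 0.006 -1.    -0.003]]
[[ 9.98000e-01 -6.50000e-02 -2.50000e-02  5.29197e+02]
 [ 6.90000e-02  9.59000e-01  2.73000e-01  3.95700e+01]
 [ 6.00000e-03 -2.75000e-01  9.62000e-01  3.47058e+02]
 [ 0.00000e+00  0.00000e+00  0.00000e+00  1.00000e+00]]
```

```bash
python3 - <<'E'
from h import *
go([546.9,9.5,80],2.67)
E
```

```text
shift cm [ 1.32 13.52  3.83] turn 0.023 (alt -3.119 ) heading now 4.0 pos [535.6 -29.3 215.2] t 7.0 w 34.7 F [-0.1 -0.9 -0.7] q7 [ 0.36  0.26 -0.5   1.92  0.15  0.98 -0.14]
```

Request:
{"name": "send_rows", "arguments": {
  "rows": "1 1.3 3 3.8 0.02; 1 1.3 6 3.8 0.023; 1 1.3 9 3.8 0.023; 1 1.3 11 3.8 0.023; 1 1.3 12.5 3.8 0.023"
}}

```text
clock: 7.5
tool_pos: [546.2, 9.3, 88.8]
tcp_rot: [0.708, 0.018, -0.015, -0.706]
wrist_force: [-0.2, -0.6, -0.7]
grip_width: 34.5
```

Request:
{"name": "send_rows", "arguments": {
  "rows": "1 0 0.2 0 0; 1 0 0.4 0 0; 1 0 0.4 0 0; 1 0 0.4 0 0; 1 0 0.4 0 0"
}}

```text
clock: 8.0
tool_pos: [546.7, 9.2, 85.5]
tcp_rot: [0.708, 0.019, -0.014, -0.706]
wrist_force: [0.3, 0.2, -0.8]
grip_width: 34.3
```

```bash
python3 - <<'E'
from h import *
go([546.9,9.5,80],2.67)
for n in ("wrist","side","top"):
    c=bot.get_calibration(n); np.savez(n+"5.npz",**c); im=bot.capture(n)[:,:,::-1]; cv2.imwrite(f"pics/{n}5.png",im)
    if n!="wrist":
        u,v=proj(c,[546,29,60]).astype(int); im=im[max(0,v-60):v+60,u-80:u+80]; cv2.imwrite(f"pics/{n}5c.png",cv2.resize(im,None,fx=5,fy=5,interpolation=cv2.INTER_CUBIC)); print(n,u-80,v-60)
E
```

```text
shift cm [0.02 0.55 0.03] turn -0.0 (alt 3.141 ) heading now 2.7 pos [546.7   9.2  85.5] t 8.0 w 34.3 F [ 0.3  0.2 -0.8] q7 [ 0.24  0.45 -0.46  2.01  0.3   0.74 -0.35]
side 207 150
top 186 145
```

View pics/wrist5.png

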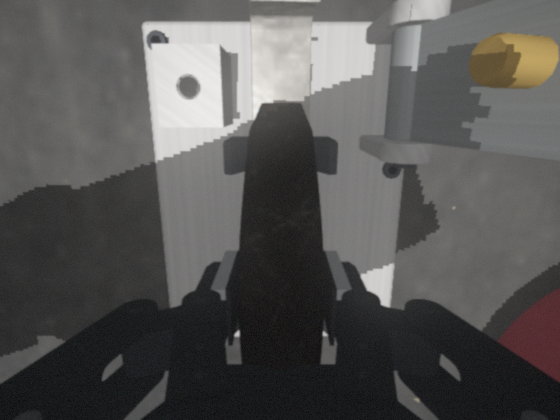

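View pics/side5c.png

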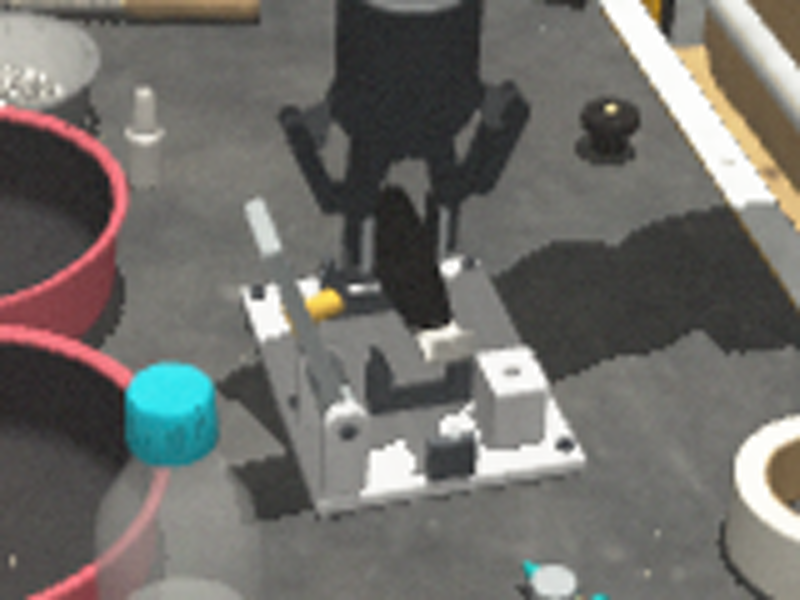

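View pics/top5c.png

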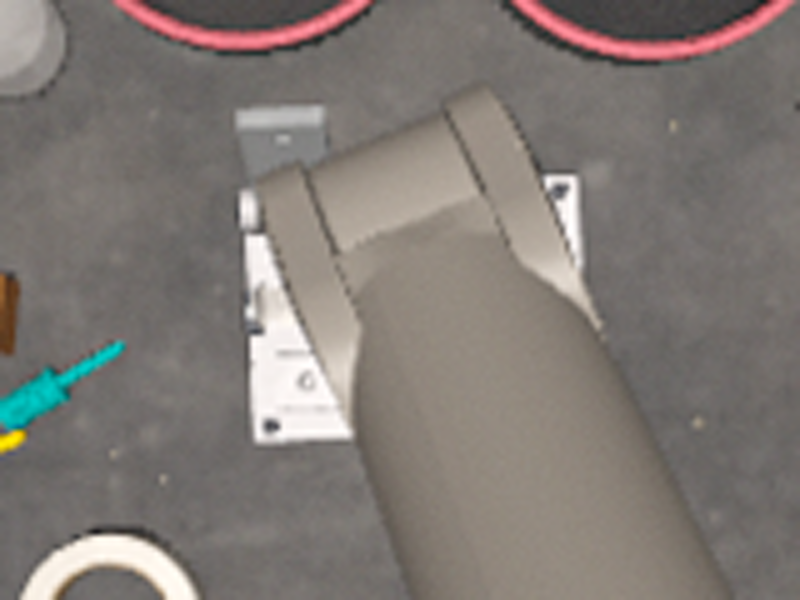

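```bash
python3 - <<'E'
from h import *
c=dict(np.load("wrist5.npz"))
print("hole",unproj(c,188,86,50),"exp rel (501.3,86.5)")
print("post near-right corner(-27,41,50)",unproj(c,219,127,50), "left near (-57,41)",unproj(c,159,127,50))
print("ears inner", unproj(c,247,140,48), unproj(c,315,140,48))
print("saddle near edge y18", unproj(c,235,172,48), "far y34",unproj(c,235,138,48))
print("screw",unproj(c,392,170,12), "corner TL",unproj(c,144,24,12))
print("tab",unproj(c,285,2,98.5),"gripend",unproj(c,281,103,87))
a=cv2.imread("pics/top5.png"); cv2.imwrite("pics/top5d.png",cv2.resize(a[120:260,90:310],None,fx=3.5,fy=3.5,interpolation=cv2.INTER_CUBIC))
E
```

```text
hole [500.13497694  86.50884146  50.        ] exp rel (501.3,86.5)
post near-right corner(-27,41,50) [514.22551648  68.88260011  50.        ] left near (-57,41) [486.02767964  67.57137287  50.        ]
ears inner [527.35447397  63.27490266  48.        ] [560.12783278  64.79155584  48.        ]
saddle near edge y18 [521.74368643  47.41274119  48.        ] far y34 [521.56907583  63.95647866  48.        ]
screw [611.52172967  46.33003656  12.        ] corner TL [468.00660908 118.67154389  12.        ]
tab [542.44442543 109.89142698  98.5       ] gripend [542.68392427  80.49142363  87.        ]
```

View pics/top5d.png

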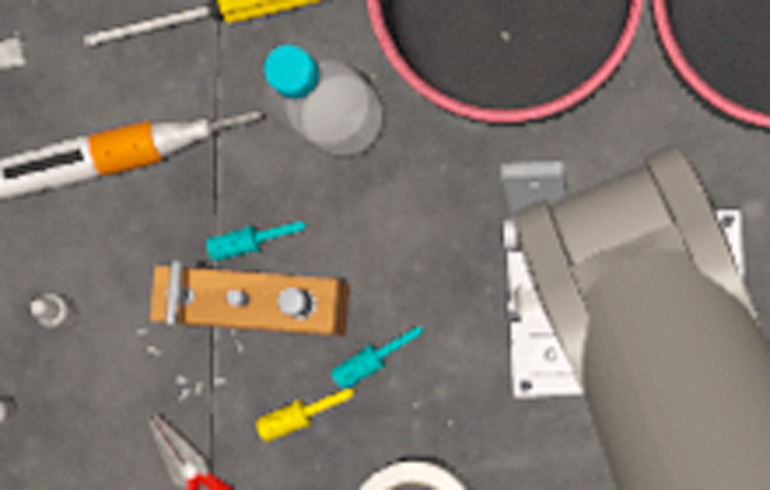

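Request:
{"name": "send_rows", "arguments": {
  "rows": "1 0 1 0 0; 1 0 2 0 0; 1 0 3 0 0; 1 0 4 0 0; 1 0 4.3 0 0"
}}

```text
clock: 8.65
tool_pos: [545.9, 9.2, 40.5]
tcp_rot: [0.708, 0.018, -0.015, -0.706]
wrist_force: [-0.6, 0.2, -1.0]
grip_width: 34.3
```

Request:
{"name": "send_rows", "arguments": {
  "rows": "1 0 0.2 0 0; 1 0 0.4 0 0; 1 0 0.5 0 0; 1 0 0.6 0 0; 1 0 0.6 0 0"
}}

```text
clock: 9.15
tool_pos: [546.0, 9.1, 34.6]
tcp_rot: [0.708, 0.018, -0.015, -0.706]
wrist_force: [-0.6, 0.3, -0.9]
grip_width: 34.6
```

No contact force yet; check in the pictures before releasing.

```bash
python3 - <<'E'
from h import *
for n in ("wrist","side"):
    c=bot.get_calibration(n); np.savez(n+"6.npz",**c); im=bot.capture(n)[:,:,::-1]; cv2.imwrite(f"pics/{n}6.png",im)
    if n!="wrist":
        im=im[200:270,240:340]; cv2.imwrite(f"pics/{n}6c.png",cv2.resize(im,None,fx=8,fy=8,interpolation=cv2.INTER_CUBIC))
go([546,9.5,33],2.67)
E
```

```text
shift cm [-0.    0.16  0.04] turn 0.0 (alt -3.142 ) heading now 2.7 pos [546.    9.1  34.6] t 9.25 w 34.0 F [ 0.2  0.3 -1.4] q7 [ 0.2   0.53 -0.42  2.03  0.35  0.65 -0.4 ]
```

View pics/wrist6.png

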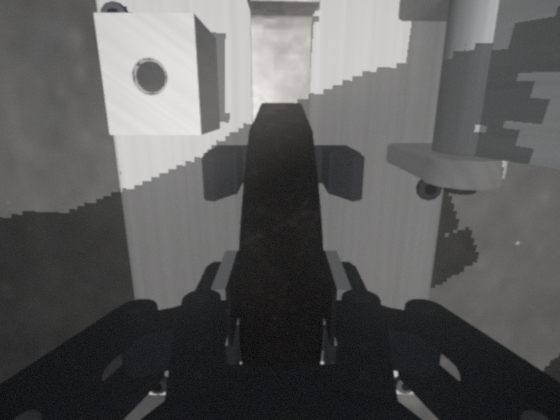

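View pics/side6c.png

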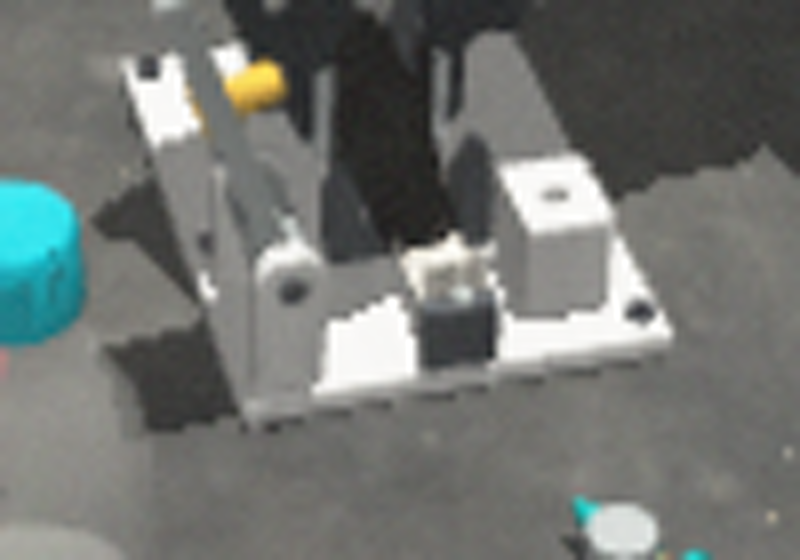

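Request:
{"name": "send_rows", "arguments": {
  "rows": "1 0 0.1 0 0; 1 0 0.1 0 0; 0.5 0 0.1 0 0; 0.3 0 0.1 0 0; 0.3 0 0.1 0 0"
}}

```text
clock: 9.75
tool_pos: [546.0, 9.1, 33.7]
tcp_rot: [0.708, 0.018, -0.015, -0.706]
wrist_force: [-0.2, 0.9, 1.3]
grip_width: 59.8
```

Request:
{"name": "send_rows", "arguments": {
  "rows": "0.2 0 0 0 0; 0.2 0 0 0 0; 0.2 0 0 0 0; 0.2 0 -1 0 0; 0.2 0 -2 0 0"
}}

```text
clock: 10.25
tool_pos: [545.9, 9.3, 54.4]
tcp_rot: [0.708, 0.018, -0.015, -0.706]
wrist_force: [0.3, 0.2, 0.4]
grip_width: 68.5
```

Request:
{"name": "send_rows", "arguments": {
  "rows": "0.2 0 -4 0 0; 0.2 0 -9 0 0; 0.2 0 -14 0 0; 0.2 0 -18 0 0; 0.2 0 -18 0 0"
}}

```text
clock: 10.75
tool_pos: [547.5, 10.3, 241.0]
tcp_rot: [0.708, 0.021, -0.012, -0.706]
wrist_force: [0.1, 0.1, -1.0]
grip_width: 68.0
```

```bash
python3 - <<'E'
from h import *
go([546,-60,220],2.67)
for n in ("wrist","side"):
    c=bot.get_calibration(n); np.savez(n+"7.npz",**c); im=bot.capture(n)[:,:,::-1]; cv2.imwrite(f"pics/{n}7.png",im)
    for q in ("handle","handle_tab","jig_nest","leaf_hole"):
        for d in bot.place_of(n,q)[:2]: print(n,q,np.round(d["position"],1),round(d["score"],2))
    if n!="wrist":
        im=im[180:270,230:350]; cv2.imwrite(f"pics/{n}7c.png",cv2.resize(im,None,fx=6.6,fy=6.6,interpolation=cv2.INTER_CUBIC))
E
```

```text
shift cm [-0.51  2.12 -7.01] turn 0.0 (alt -3.141 ) heading now 2.7 pos [547.5  10.3 241. ] t 10.75 w 68.0 F [ 0.1  0.1 -1. ] q7 [ 0.31  0.26 -0.53  1.88  0.15  1.04 -0.23]
wrist handle [549.6  30.6  17.5] 0.79
wrist handle_tab [539.9 109.7  36.4] 0.65
side handle [542.2  30.   18.2] 0.89
side handle_tab [541.1 112.1  39.3] 0.79
side jig_nest [543.5  30.8  16.1] 0.86
side leaf_hole [ 757.2 -300.4    2. ] 0.67
side leaf_hole [637.4  93.  143.6] 0.58
```

View pics/wrist7.png

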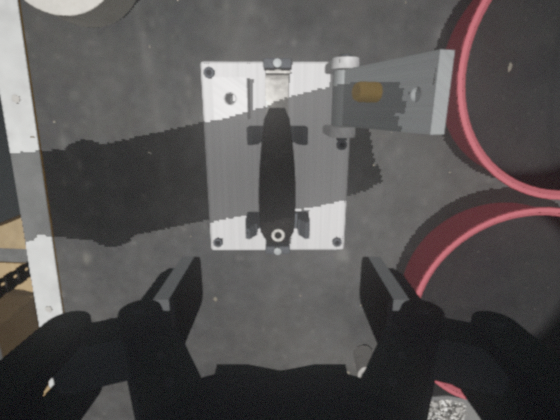

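View pics/side7c.png

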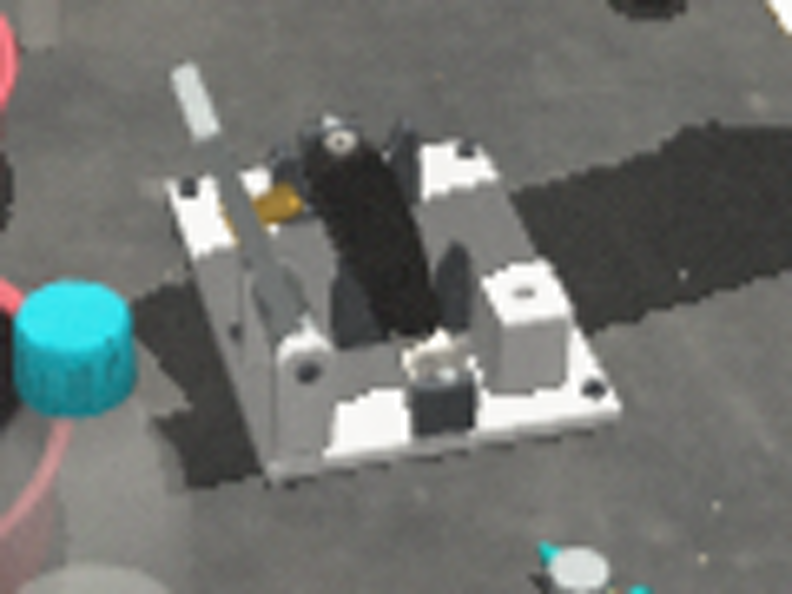

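```bash
python3 - <<'E'
from h import *
go([672,93,235],-87.3)
c=bot.get_calibration("top")
for p in ((234,155),(317,155)): print(unproj(c,*p,60).round())
E
```

```text
shift cm [13.08 -0.12  7.71] turn 1.571 (alt -1.571 ) heading now 2.7 pos [544.9   9.8 233.7] t 11.25 w 68.7 F [0.6 0.5 0.3] q7 [ 0.31  0.26 -0.53  1.88  0.16  1.03 -0.23]
[690. 124.  60.]
[ 690. -113.   60.]
```

Request:
{"name": "send_rows", "arguments": {
  "rows": "0.6 2 -0.2 1.5 0.14; 1 4.5 -0.2 3 0.28; 1 7 -0.2 4.5 0.42; 1 9.5 -0.2 6 0.56; 1 11.5 -0.2 7.5 0.7"
}}

```text
clock: 11.75
tool_pos: [657.4, 90.8, 235.1]
tcp_rot: [0.67, -0.228, 0.23, -0.668]
wrist_force: [-1.0, -0.2, 0.2]
grip_width: 0.2
```

```bash
python3 - <<'E'
from h import *
go([672,93,235],-87.3)
E
```

```text
shift cm [1.02 0.02 1.07] turn 0.865 (alt -2.277 ) heading now -37.7 pos [657.4  90.8 235.1] t 11.75 w 0.2 F [-1.  -0.2  0.2] q7 [ 0.06  0.44 -0.39  1.62  0.19  1.12 -1.05]
```

Request:
{"name": "send_rows", "arguments": {
  "rows": "1 1 0 1 0.15; 1 1 0 1 0.3; 1 1 0 1 0.45; 1 1 0 1 0.6; 1 1 0 1 0.75"
}}

```text
clock: 12.25
tool_pos: [671.3, 92.8, 234.6]
tcp_rot: [0.539, -0.457, 0.459, -0.538]
wrist_force: [-0.1, 0.3, -0.3]
grip_width: 0.1
```

```bash
python3 - <<'E'
from h import *
go([672,93,150],-87.3)
E
```

```text
shift cm [-0.03  8.46  0.07] turn 0.115 (alt -3.027 ) heading now -80.7 pos [671.3  92.8 234.6] t 12.25 w 0.1 F [-0.1  0.3 -0.3] q7 [-0.06  0.45 -0.24  1.59  0.12  1.12 -1.74]
```

Request:
{"name": "send_rows", "arguments": {
  "rows": "1 0 2 0 0.11; 1 0 4 0 0.11; 1 0 6 0 0.11; 1 0 8.4 0 0.11; 1 0 8.4 0 0.11"
}}

```text
clock: 12.75
tool_pos: [669.5, 92.2, 146.9]
tcp_rot: [0.515, -0.487, 0.486, -0.511]
wrist_force: [-0.4, -0.2, -0.2]
grip_width: -0.1
```

```bash
python3 - <<'E'
from h import *
go([672,93,150],-87.3)
for n in ("wrist","side"):
    c=bot.get_calibration(n); im=bot.capture(n)[:,:,::-1]; cv2.imwrite(f"pics/{n}8.png",im)
    if n!="wrist":
        im=im[120:270,200:380]; cv2.imwrite(f"pics/{n}8c.png",cv2.resize(im,None,fx=4,fy=4,interpolation=cv2.INTER_CUBIC))
E
```

```text
shift cm [-0.06 -0.31  0.26] turn 0.005 (alt -3.136 ) heading now -87.0 pos [669.5  92.2 146.9] t 12.75 w -0.1 F [-0.4 -0.2 -0.2] q7 [-0.08  0.53 -0.21  1.67  0.13  0.96 -1.86]
```

View pics/wrist8.png

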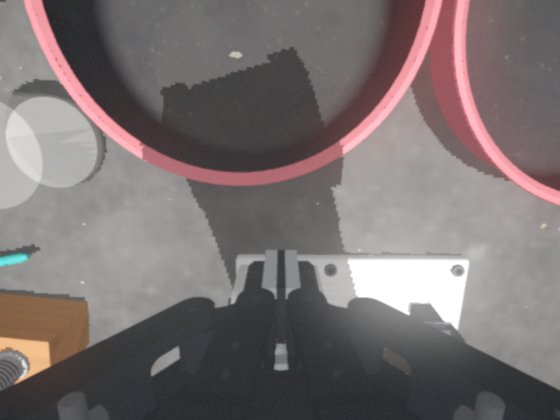

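View pics/side8c.png

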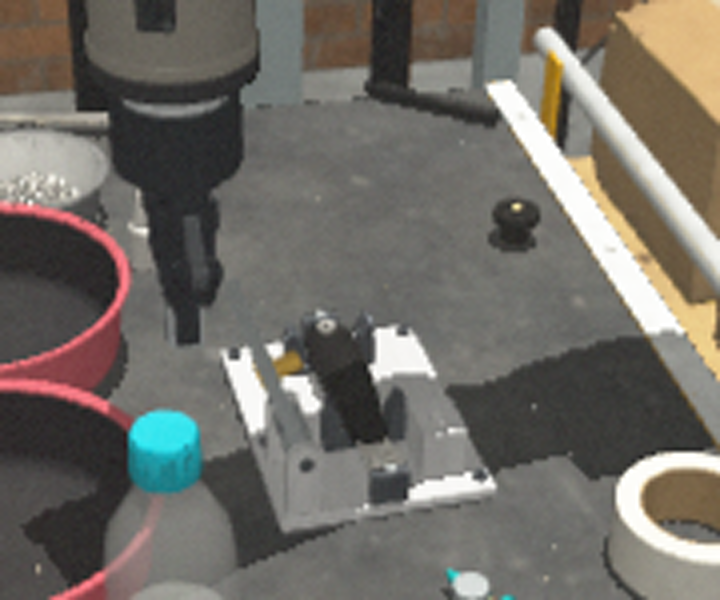

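Request:
{"name": "send_rows", "arguments": {
  "rows": "1 0 0 -1.2 0; 1 0 -0.1 -2.4 0; 1 0 -0.2 -3.6 0; 1 0 -0.3 -4.8 0; 1 0 -0.4 -5.8 0"
}}

```text
clock: 13.35
tool_pos: [612.3, 89.6, 155.2]
tcp_rot: [0.513, -0.486, 0.488, -0.512]
wrist_force: [3.5, 1.3, -2.6]
grip_width: -0.2
```

```bash
python3 - <<'E'
from h import *
go([585.6,92,147],-87.3)
E
```

```text
shift cm [-0.38  0.82 -2.65] turn 0.005 (alt -3.137 ) heading now -87.0 pos [612.3  89.6 155.2] t 13.35 w -0.2 F [ 3.5  1.3 -2.6] q7 [-0.08  0.43 -0.22  1.8   0.12  0.92 -1.87]
```

Request:
{"name": "send_rows", "arguments": {
  "rows": "1 -0.1 0.4 -1.3 0; 1 -0.2 0.8 -2.6 0; 1 -0.2 1.2 -3.5 0; 1 -0.2 1.6 -4.3 0; 1 -0.2 1.9 -5 0"
}}

```text
clock: 13.85
tool_pos: [561.7, 88.9, 135.9]
tcp_rot: [0.513, -0.486, 0.488, -0.512]
wrist_force: [3.2, 0.1, 0.7]
grip_width: 0.0
```

```bash
python3 - <<'E'
from h import *
go([544.4,92,118],-87.3)
im=bot.capture("side")[:,:,::-1][120:270,200:380]; cv2.imwrite("pics/side9c.png",cv2.resize(im,None,fx=4,fy=4,interpolation=cv2.INTER_CUBIC))
E
```

```text
shift cm [-0.4   1.78 -1.71] turn 0.005 (alt -3.137 ) heading now -87.0 pos [561.7  88.9 135.9] t 13.85 w 0.0 F [3.2 0.1 0.7] q7 [-0.08  0.39 -0.23  1.93  0.12  0.84 -1.9 ]
```

View pics/side9c.png

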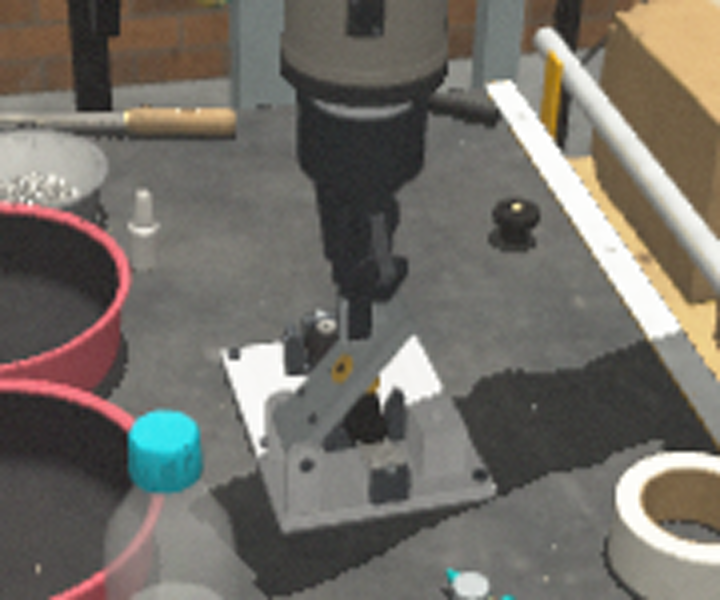

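Leaf follows, now about 45° up. Continue along the arc.

Request:
{"name": "send_rows", "arguments": {
  "rows": "1 0 0.6 -0.7 0; 1 0 1.2 -1.2 0; 1 0 1.8 -1.7 0; 1 0 2.6 -2.2 0; 1 0 3.3 -2.6 0"
}}

```text
clock: 14.4
tool_pos: [534.0, 87.4, 101.5]
tcp_rot: [0.514, -0.486, 0.487, -0.512]
wrist_force: [1.6, 1.7, 0.4]
grip_width: 0.1
```

```bash
python3 - <<'E'
from h import *
go([526.7,90,71],-87.3)
E
```

```text
shift cm [-0.31  3.05 -0.71] turn 0.005 (alt -3.136 ) heading now -87.0 pos [534.   87.4 101.5] t 14.4 w 0.1 F [1.6 1.7 0.4] q7 [-0.09  0.4  -0.23  2.01  0.13  0.75 -1.92]
```

Request:
{"name": "send_rows", "arguments": {
  "rows": "1 0 0.7 -0.3 0; 1 0 1.4 -0.5 0; 1 0 2 -0.6 0; 1 0 2.5 -0.7 0; 1 0 2.8 -0.7 0"
}}

```text
clock: 14.9
tool_pos: [526.6, 86.9, 72.9]
tcp_rot: [0.514, -0.487, 0.487, -0.512]
wrist_force: [-1.5, -0.0, 5.3]
grip_width: 0.0
```

Request:
{"name": "send_rows", "arguments": {
  "rows": "1 0 0.1 0 0; 1 0 0.2 0 0; 1 0 0.3 0 0; 1 0 0.3 0 0; 1 0 0.3 0 0"
}}

```text
clock: 15.4
tool_pos: [527.0, 87.0, 71.6]
tcp_rot: [0.514, -0.486, 0.487, -0.512]
wrist_force: [-13.7, -1.3, 38.5]
grip_width: 0.1
```

Request:
{"name": "send_rows", "arguments": {
  "rows": "1 0 -1 0 0; 1 0 -4 0 0; 1 0 -8 0 0; 1 0 -12 0 0; 1 0 -15 0 0"
}}

```text
clock: 15.9
tool_pos: [527.6, 87.5, 224.2]
tcp_rot: [0.513, -0.486, 0.488, -0.512]
wrist_force: [0.4, -0.5, -0.0]
grip_width: -0.3
```

```bash
python3 - <<'E'
from h import *
for q in ("leaf_hole","lock_pin","pin_block","handle_tab"):
    for d in bot.place_of("side",q)[:4]: print(q,np.round(d["position"],1),round(d["score"],2))
im=bot.capture("side")[:,:,::-1]; cv2.imwrite("pics/side10.png",im); im=im[180:330,220:400]; cv2.imwrite("pics/side10c.png",cv2.resize(im,None,fx=4,fy=4,interpolation=cv2.INTER_CUBIC))
go([535,210,215],-4)
E
```

```text
leaf_hole [547.4  85.9 134.7] 0.71
lock_pin [449.7 290.3   7.3] 0.78
lock_pin [599.9 336.3  18.2] 0.7
lock_pin [544.9  26.2  16.9] 0.65
lock_pin [504.2 234.4  12.8] 0.48
pin_block [540.6 333.6  -2.1] 0.72
handle_tab [541.  110.2  41.6] 0.58
shift cm [-12.22   0.56   1.45] turn -1.449 (alt 1.693 ) heading now -87.0 pos [526.9  87.2 221. ] t 16.15 w 0.2 F [-1.1 -0.2 -0.2] q7 [-0.07  0.23 -0.25  1.93  0.07  0.99 -1.87]
```

View pics/side10c.png

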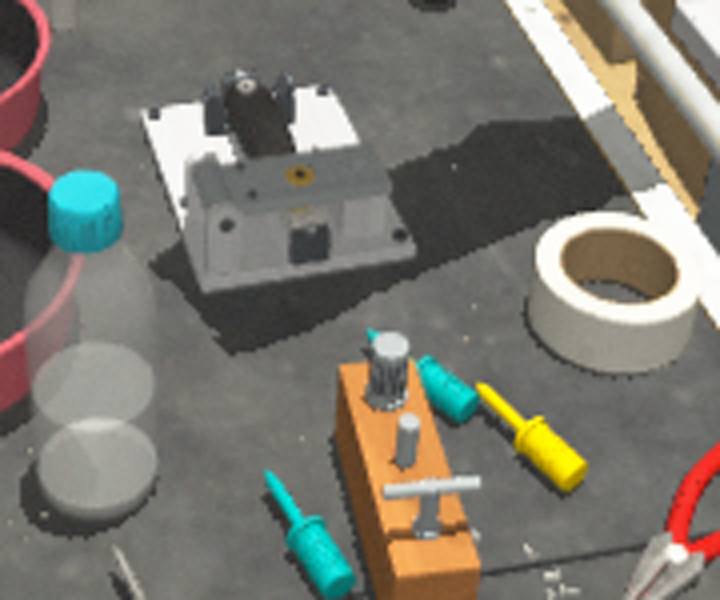

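Request:
{"name": "send_rows", "arguments": {
  "rows": "1 -2.5 0.5 0.3 -0.15; 0.8 -5 0.5 0.6 -0.3; 0.6 -7.5 0.5 1 -0.45; 0.5 -10 0.5 1.4 -0.6; 0.5 -12 0.5 1.4 -0.75"
}}

```text
clock: 16.65
tool_pos: [534.2, 209.0, 214.0]
tcp_rot: [0.658, -0.264, 0.262, -0.655]
wrist_force: [0.0, -0.6, -0.2]
grip_width: 42.7
```

Request:
{"name": "send_rows", "arguments": {
  "rows": "0.5 0 0 0 -0.15; 0.5 0 0 0 -0.3; 0.5 0 0 0 -0.45; 0.5 0 0 0 -0.6; 0.5 0 0 0 -0.7"
}}

```text
clock: 17.15
tool_pos: [533.6, 208.8, 212.4]
tcp_rot: [0.708, -0.022, 0.018, -0.705]
wrist_force: [0.1, 0.1, -0.0]
grip_width: 42.6
```

Request:
{"name": "send_rows", "arguments": {
  "rows": "0.5 0 0 0 0; 0.5 0 0 0 0; 0.5 0 0 0 0; 0.5 0 0 0 0; 0.5 0 0 0 0"
}}

```text
clock: 17.65
tool_pos: [533.5, 208.9, 212.3]
tcp_rot: [0.708, -0.022, 0.018, -0.705]
wrist_force: [-0.7, 0.0, -0.8]
grip_width: 42.6
```

```bash
python3 - <<'E'
from h import *
go([540,290,150],-4)
c=bot.get_calibration("wrist"); np.savez("w11.npz",**c); im=bot.capture("wrist"); cv2.imwrite("pics/w11.png",im[:,:,::-1])
for q in ("lock_pin","leaf_hole","slim_pin"):
    for d in bot.place_of("wrist",q)[:4]: print(q,np.round(d["position"],1),round(d["score"],2),proj(c,d["position"]).round())
E
```

```text
shift cm [0.23 6.2  8.16] turn 0.014 (alt -3.128 ) heading now -3.2 pos [533.5 208.9 212.3] t 17.65 w 42.6 F [-0.7  0.  -0.8] q7 [-0.04  0.34 -0.55  1.84  0.21  1.03 -0.73]
lock_pin [600.7 338.8  10.5] 0.96 [351.  32.]
lock_pin [537.4 292.1  54.2] 0.64 [282.  90.]
lock_pin [501.1 238.2  10.6] 0.64 [247. 154.]
lock_pin [448.7 296.2  13.8] 0.62 [184.  93.]
leaf_hole [499.4  86.5  62.2] 0.67 [253. 323.]
slim_pin [543.2 337.4  62.9] 0.77 [286.  24.]
slim_pin [547.4  30.6   1.5] 0.41 [303. 332.]
```

View pics/w11.png

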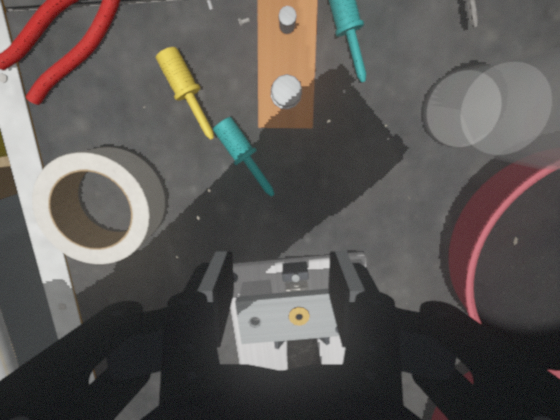

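```bash
python3 - <<'E'
from h import *
c=dict(np.load("w11.npz"))
im=cv2.imread("pics/w11.png")
a=cv2.resize(im[60:140,245:330],None,fx=5,fy=5,interpolation=cv2.INTER_CUBIC); b=cv2.resize(im[290:350,220:350],None,fx=3,fy=3,interpolation=cv2.INTER_CUBIC)
h=max(a.shape[0],b.shape[0]); o=np.zeros((h,a.shape[1]+b.shape[1],3),np.uint8); o[:a.shape[0],:a.shape[1]]=a;o[:b.shape[0],a.shape[1]:]=b
cv2.imwrite("pics/w11c.png",o)
print(unproj(c,286,89,96),unproj(c,253.5,322,60),unproj(c,299.5,316,62))
for p in [(258,128),(313,128),(259,0),(317,0)]: print(unproj(c,*p,56).round(1))
E
```

```text
[540.28443172 290.69011986  96.        ] [499.23752697  85.94475734  60.        ] [542.85817728  91.4749578   62.        ]
[516.5 264.   56. ]
[561.1 261.5  56. ]
[524.  356.1  56. ]
[566.9 353.6  56. ]
```

View pics/w11c.png

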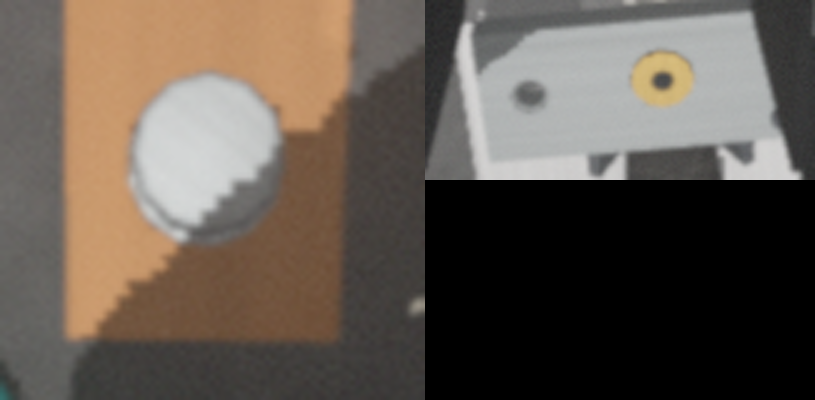

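```bash
python3 - <<'E'
from h import *
go([540.3,290.1,125],-3.5)
E
```

```text
shift cm [0.27 8.7  8.19] turn 0.005 (alt -3.136 ) heading now -3.2 pos [533.6 208.8 212.4] t 17.85 w 42.7 F [-0.6  0.3 -0.2] q7 [-0.04  0.34 -0.55  1.84  0.21  1.03 -0.73]
```

Request:
{"name": "send_rows", "arguments": {
  "rows": "0.45 0.27 1 3 0; 0.45 0.27 3 6 0; 0.45 0.27 5 8.2 0; 0.45 0.27 7 8.2 0; 0.45 0.27 8.7 8.2 0"
}}

```text
clock: 18.35
tool_pos: [539.9, 290.8, 123.8]
tcp_rot: [0.708, -0.022, 0.017, -0.705]
wrist_force: [-0.3, -0.4, 0.2]
grip_width: 47.3
```

Request:
{"name": "send_rows", "arguments": {
  "rows": "0.45 0 0 0 0; 0.45 0 0 0 0; 0.45 0 0 0 0; 0.45 0 0 0 0; 0.45 0 0 0 0"
}}

```text
clock: 18.85
tool_pos: [540.3, 290.7, 124.6]
tcp_rot: [0.708, -0.021, 0.018, -0.705]
wrist_force: [-0.8, -0.4, 0.2]
grip_width: 47.1
```

```bash
python3 - <<'E'
from h import *
go([540.3,290.1,77],-3.5)
im=bot.capture("wrist"); cv2.imwrite("pics/w12.png",im[:,:,::-1])
E
```

```text
shift cm [ 0.03  4.76 -0.04] turn 0.006 (alt -3.136 ) heading now -3.2 pos [540.3 290.7 124.6] t 18.85 w 47.1 F [-0.8 -0.4  0.2] q7 [-0.2   0.51 -0.52  1.82  0.31  0.91 -0.92]
```

View pics/w12.png

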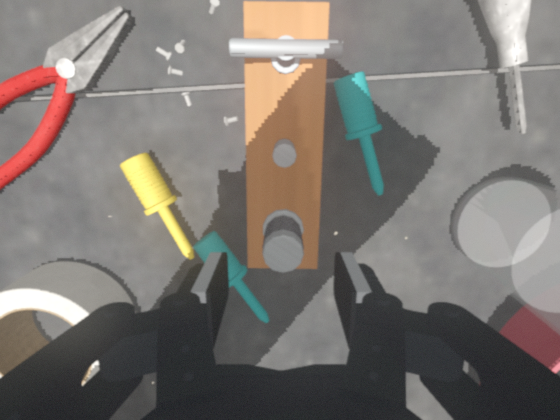

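Request:
{"name": "send_rows", "arguments": {
  "rows": "0.45 0 1.5 0 0; 0.45 0 3 0 0; 0.45 0 4.2 0 0; 0.45 0 4.7 0 0; 0.45 0 4.7 0 0"
}}

```text
clock: 19.4
tool_pos: [539.3, 290.3, 76.1]
tcp_rot: [0.709, -0.022, 0.017, -0.705]
wrist_force: [1.1, 0.2, -0.4]
grip_width: 47.1
```

Request:
{"name": "send_rows", "arguments": {
  "rows": "0.45 0 0 0 0; 0.6 0 0 0 0; 0.8 0 0 0 0; 1 0 0 0 0; 1 0 0 0 0",
  "grip_force": 60
}}

```text
clock: 19.9
tool_pos: [540.1, 290.5, 76.8]
tcp_rot: [0.708, -0.021, 0.018, -0.705]
wrist_force: [2.9, -0.4, 5.3]
grip_width: 19.2
```

```bash
python3 - <<'E'
from h import *
go([540.3,290.1,77],-3.5)
im=bot.capture("wrist"); cv2.imwrite("pics/w13.png",im[:,:,::-1])
E
```

```text
shift cm [ 0.02 -0.02 -0.04] turn 0.006 (alt -3.136 ) heading now -3.2 pos [540.1 290.5  76.8] t 19.9 w 19.2 F [ 2.9 -0.4  5.3] q7 [-0.22  0.57 -0.5   1.85  0.36  0.83 -0.95]
```

View pics/w13.png

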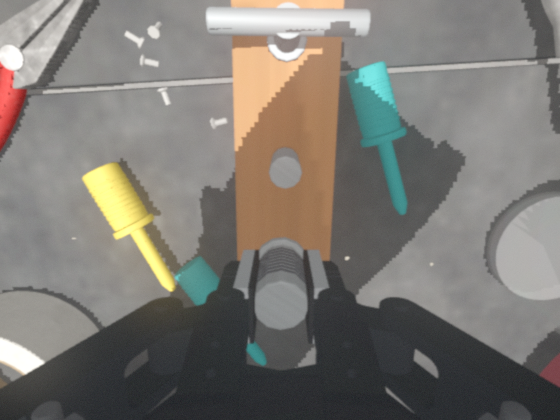

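Request:
{"name": "send_rows", "arguments": {
  "rows": "1 0 -1 0 0; 1 0 -3 0 0; 1 0 -5.5 0 0; 1 0 -8 0 0; 1 0 -10.5 0 0"
}}

```text
clock: 20.45
tool_pos: [540.0, 290.8, 182.5]
tcp_rot: [0.708, -0.022, 0.017, -0.705]
wrist_force: [0.5, -0.4, -1.1]
grip_width: 19.2
```

```bash
python3 - <<'E'
from h import *
go([499.5,86,180],2.67)
im=bot.capture("side")[:,:,::-1]; cv2.imwrite("pics/side14.png",im); im=im[150:345,220:420]; cv2.imwrite("pics/side14c.png",cv2.resize(im,None,fx=3,fy=3,interpolation=cv2.INTER_CUBIC))
E
```

```text
shift cm [ -2.92   0.37 -20.67] turn -0.102 (alt 3.04 ) heading now -3.1 pos [540.  290.8 182.5] t 20.45 w 19.2 F [ 0.5 -0.4 -1.1] q7 [-0.17  0.44 -0.55  1.77  0.27  1.01 -0.88]
```

View pics/side14c.png

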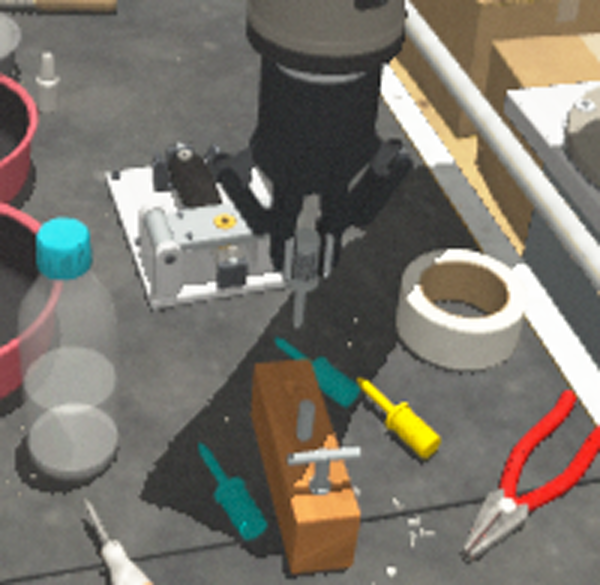

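Request:
{"name": "send_rows", "arguments": {
  "rows": "1 -0.7 0.4 -4.5 -0.05; 1 -1.4 0.4 -9 -0.1; 1 -2.1 0.4 -13.5 -0.1; 1 -2.9 0.4 -18 -0.1; 1 -2.9 0.4 -20.6 -0.1"
}}

```text
clock: 21.0
tool_pos: [499.3, 84.3, 182.9]
tcp_rot: [0.708, 0.014, -0.017, -0.706]
wrist_force: [-0.7, 0.1, -1.6]
grip_width: 19.6
```

```bash
python3 - <<'E'
from h import *
go([499.8,86.4,142],2.67)
E
```

```text
shift cm [0.07 4.08 0.22] turn -0.004 (alt 3.138 ) heading now 2.5 pos [499.3  84.3 182.9] t 21.0 w 19.6 F [-0.7  0.1 -1.6] q7 [ 0.18  0.27 -0.55  2.01  0.18  0.92 -0.42]
```

Request:
{"name": "send_rows", "arguments": {
  "rows": "1 0 1.5 0 0; 1 0 3 0 0; 1 0 4 0 0; 1 0 4 0 0; 1 0 4 0 0"
}}

```text
clock: 21.5
tool_pos: [499.1, 84.6, 142.9]
tcp_rot: [0.708, 0.014, -0.017, -0.706]
wrist_force: [0.1, 0.0, -1.5]
grip_width: 19.4
```

Request:
{"name": "send_rows", "arguments": {
  "rows": "1 0 0 0 0; 1 0 0 0 0; 1 0 0 0 0; 1 0 0 0 0; 1 0 0 0 0"
}}

```text
clock: 22.0
tool_pos: [499.1, 84.6, 143.1]
tcp_rot: [0.708, 0.014, -0.017, -0.706]
wrist_force: [0.5, -0.1, -0.4]
grip_width: 19.3
```

```bash
python3 - <<'E'
from h import *
go([499.8,86.4,142],2.67)
c=bot.get_calibration("wrist"); np.savez("w15.npz",**c); im=bot.capture("wrist")[:,:,::-1]; cv2.imwrite("pics/w15.png",im)
im=bot.capture("side")[:,:,::-1]; cv2.imwrite("pics/side15.png",im); im=im[150:300,230:390]; cv2.imwrite("pics/side15c.png",cv2.resize(im,None,fx=4,fy=4,interpolation=cv2.INTER_CUBIC))
E
```

```text
shift cm [0.07 0.11 0.18] turn -0.003 (alt 3.138 ) heading now 2.5 pos [499.1  84.6 143.1] t 22.0 w 19.3 F [ 0.5 -0.1 -0.4] q7 [ 0.16  0.32 -0.54  2.04  0.22  0.84 -0.46]
```

View pics/w15.png

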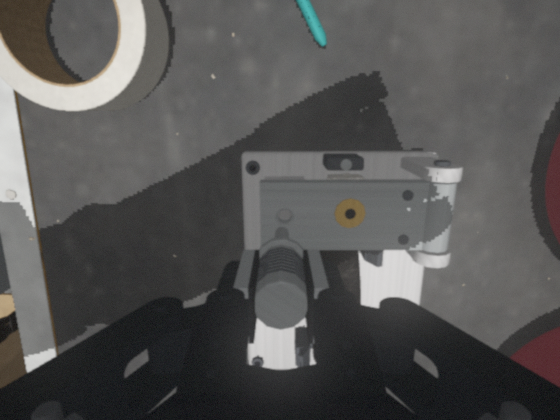

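View pics/side15c.png

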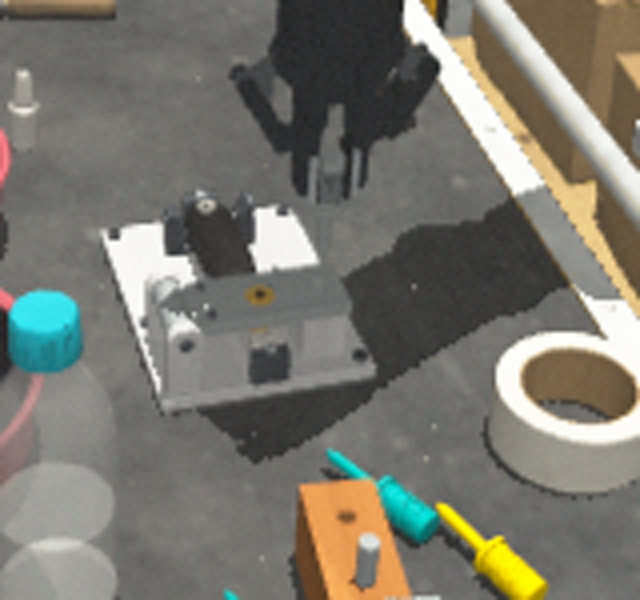

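```bash
python3 - <<'E'
from h import *
c=dict(np.load("w15.npz")); im=cv2.imread("pics/w15.png")
cv2.imwrite("pics/w15c.png",cv2.convertScaleAbs(cv2.resize(im[170:340,225:380],None,fx=3.5,fy=3.5,interpolation=cv2.INTER_CUBIC),alpha=1.6))
print("hole",unproj(c,284.5,214.5,60),"bush",unproj(c,350,212.5,62),"head",unproj(c,281,301,162.3))
s=cv2.imread("pics/side15.png"); cv2.imwrite("pics/side15d.png",cv2.convertScaleAbs(cv2.resize(s[185:260,270:340],None,fx=8,fy=8,interpolation=cv2.INTER_CUBIC),alpha=1.7))
cs=bot.get_calibration("side")
for p in ((499.8,86.4,60),(499.1,84.6,78.3),(499.1,84.6,84),(499.1,84.6,122)): print(p,(proj(cs,p)-[270,185])*8)
E
```

```text
hole [500.31037506  87.89560388  60.        ] bush [542.23652018  91.75586218  62.        ] head [498.51660404  86.09399506 162.3       ]
(499.8, 86.4, 60) [313.82273883 287.16392058]
(499.1, 84.6, 78.3) [317.70805141 240.18666725]
(499.1, 84.6, 84) [318.75204883 226.45916625]
(499.1, 84.6, 122) [325.88080608 132.72328147]
```

View pics/w15c.png

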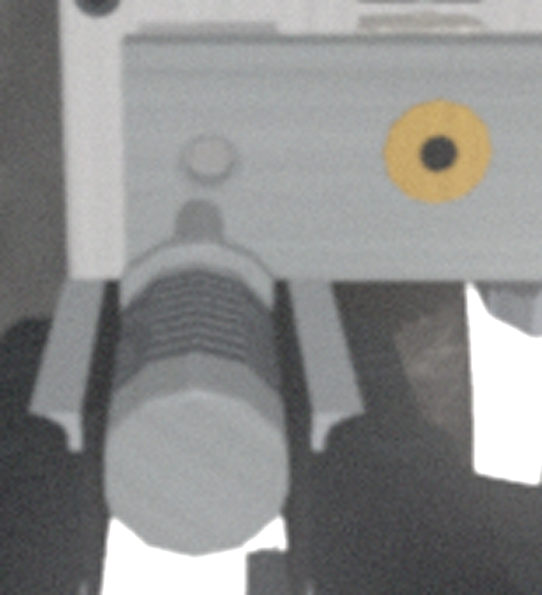

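View pics/side15d.png

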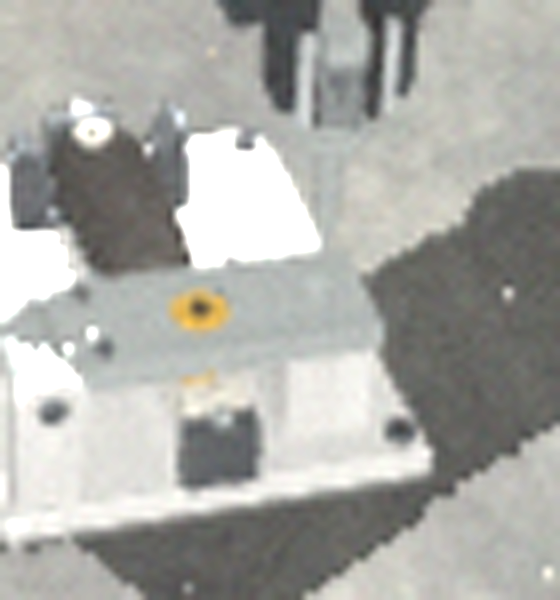

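```bash
python3 - <<'E'
from h import *
c=dict(np.load("w15.npz"))
print("tip",unproj(c,225+200/3.5-.36,230,78.3),"tip far edge",unproj(c,282,227.2,78.3), "hole",unproj(c,225+209.5/3.5-.36,170+160/3.5-.36,60))
print("head c",unproj(c,225+197/3.5-.36,170+470/3.5-.36,162.3))
print("shank at taper start z84", unproj(c,282,233,84))
s=bot.sense();print(R.from_quat(s["tcp_rot"]).as_matrix().round(4), s["tool_pos"])
E
```

```text
tip [498.76281259  83.68530926  78.3       ] tip far edge [498.81359959  85.47303255  78.3       ] hole [500.3357169   87.31479622  60.        ]
head c [498.54269703  84.88050666 162.3       ]
shank at taper start z84 [498.89239727  83.86458763  84.        ]
[[ 0.999  -0.0046 -0.0435]
 [ 0.0435 -0.0035  0.999 ]
 [-0.0048 -1.     -0.0033]] [499.10704736  84.5949805  142.99499535]
```

Request:
{"name": "send_rows", "arguments": {
  "rows": "1 0.17 0.3 0.28 0; 1 0.17 0.7 0.28 0; 1 0.17 1.1 0.28 0; 1 0.17 1.2 0.28 0; 1 0.17 1.2 0.28 0"
}}

```text
clock: 22.6
tool_pos: [500.4, 87.4, 130.6]
tcp_rot: [0.708, 0.014, -0.017, -0.706]
wrist_force: [0.4, -0.1, -0.5]
grip_width: 19.2
```

Request:
{"name": "send_rows", "arguments": {
  "rows": "1 0 0 0 0; 1 0 0 0 0; 1 0 0 0 0; 1 0 0 0 0; 1 0 0 0 0"
}}

```text
clock: 23.1
tool_pos: [500.4, 87.4, 130.7]
tcp_rot: [0.708, 0.014, -0.017, -0.706]
wrist_force: [0.5, -0.7, -0.8]
grip_width: 19.5
```

```bash
python3 - <<'E'
from h import *
go([500.6,87.5,127],2.67)
c=bot.get_calibration("wrist"); np.savez("w16.npz",**c); im=bot.capture("wrist")[:,:,::-1]; cv2.imwrite("pics/w16.png",im)
cv2.imwrite("pics/w16c.png",cv2.convertScaleAbs(cv2.resize(im[170:340,225:380],None,fx=3.5,fy=3.5,interpolation=cv2.INTER_CUBIC),alpha=1.6))
s=bot.capture("side")[:,:,::-1]; cv2.imwrite("pics/side16d.png",cv2.convertScaleAbs(cv2.resize(s[185:260,270:340],None,fx=8,fy=8,interpolation=cv2.INTER_CUBIC),alpha=1.7))
E
```

```text
shift cm [0.02 0.37 0.01] turn -0.003 (alt 3.139 ) heading now 2.5 pos [500.4  87.4 130.7] t 23.1 w 19.5 F [ 0.5 -0.7 -0.8] q7 [ 0.15  0.34 -0.53  2.05  0.24  0.81 -0.48]
```

View pics/w16c.png

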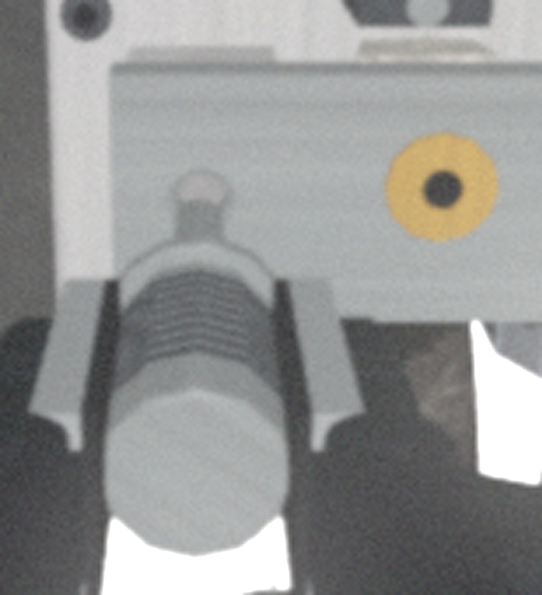

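View pics/side16d.png

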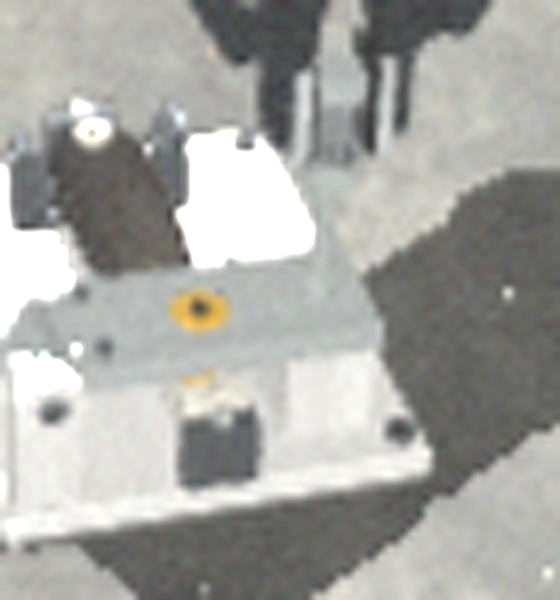

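```bash
python3 - <<'E'
from h import *
c=dict(np.load("w16.npz"))
for v in (203,210,214): print("tip",v,unproj(c,225+200.5/3.5-.36,170+v/3.5-.36,66))
print("hole",unproj(c,225+203/3.5-.36,170+189/3.5-.36,60), unproj(c,225+203/3.5-.36,170+172/3.5-.36,60))
t=np.array([500.4,87.4,130.7])
# predicted px of end-disc for pin on tcp axis
for y in (86,87.4,88.5): print((proj(c,[500.4,y,65.9])-[225,170]+.36)*3.5,(proj(c,[500.4,y+1.8,65.9])-[225,170]+.36)*3.5,(proj(c,[500.4,y+4,71.9])-[225,170]+.36)*3.5)
E
```

```text
tip 203 [500.0657923   87.98573173  66.        ]
tip 210 [500.12280853  86.71333196  66.        ]
tip 214 [500.15547547  85.98432184  66.        ]
hole [500.47139199  88.51744878  60.        ] [500.32867962  91.66238728  60.        ]
[201.92315433 213.77839658] [202.39535744 203.9121919 ] [202.97437576 203.38240195]
[202.29022959 206.10873172] [202.76418087 196.20600087] [203.35598507 195.43116028]
[202.57959859 200.06266021] [203.05493024 190.13108773] [203.65684526 189.16241375]
```

Request:
{"name": "send_rows", "arguments": {
  "rows": "1 0.03 0 0.08 0; 1 0.03 0.3 0.08 0; 1 0.03 0.6 0.08 0; 1 0.03 0.9 0.08 0; 1 0.03 1 0.08 0"
}}

```text
clock: 23.7
tool_pos: [500.4, 88.1, 120.2]
tcp_rot: [0.708, 0.013, -0.017, -0.706]
wrist_force: [0.1, -0.2, -1.0]
grip_width: 19.3
```

Request:
{"name": "send_rows", "arguments": {
  "rows": "1 0 0.1 0 0; 1 0 0.2 0 0; 1 0 0.3 0 0; 1 0 0.4 0 0; 1 0 0.4 0 0"
}}

```text
clock: 24.2
tool_pos: [500.5, 87.9, 116.1]
tcp_rot: [0.708, 0.013, -0.017, -0.706]
wrist_force: [1.5, -2.3, -0.4]
grip_width: 19.3
```

Request:
{"name": "send_rows", "arguments": {
  "rows": "1 0.02 0.1 -0.05 0; 1 0.02 0.3 -0.05 0; 1 0.02 0.5 -0.05 0; 1 0.02 0.7 -0.05 0; 1 0.02 0.8 -0.05 0"
}}

```text
clock: 24.7
tool_pos: [500.6, 87.4, 107.9]
tcp_rot: [0.708, 0.013, -0.018, -0.706]
wrist_force: [0.5, -0.9, -0.5]
grip_width: 19.5
```

Request:
{"name": "send_rows", "arguments": {
  "rows": "1 0 0.3 -0.01 0; 1 0 0.6 -0.01 0; 1 0 0.9 -0.01 0; 1 0 1.2 -0.01 0; 1 0 1.4 -0.01 0"
}}

```text
clock: 25.2
tool_pos: [500.4, 87.3, 93.5]
tcp_rot: [0.708, 0.013, -0.018, -0.706]
wrist_force: [0.2, -1.4, -0.5]
grip_width: 19.4
```

Request:
{"name": "send_rows", "arguments": {
  "rows": "1 0 0.3 -0.01 0; 1 0 0.6 -0.01 0; 1 0 0.9 -0.01 0; 1 0 1.1 -0.01 0; 1 0 1.2 -0.01 0"
}}

```text
clock: 25.7
tool_pos: [500.4, 87.1, 81.3]
tcp_rot: [0.708, 0.013, -0.018, -0.706]
wrist_force: [-0.5, -0.4, -1.4]
grip_width: 19.2
```

Request:
{"name": "send_rows", "arguments": {
  "rows": "1 0 0.1 0 0; 1 0 0.2 0 0; 1 0 0.2 0 0; 1 0 0.2 0 0; 1 0 0.2 0 0"
}}

```text
clock: 26.2
tool_pos: [500.5, 87.2, 80.4]
tcp_rot: [0.708, 0.013, -0.017, -0.705]
wrist_force: [-8.5, -1.6, 25.6]
grip_width: 19.3
```

Request:
{"name": "send_rows", "arguments": {
  "rows": "1 0 -0.1 0 0; 0.7 0 -0.1 0 0; 0.5 0 -0.1 0 0; 0.45 0 -0.1 0 0; 0.45 0 -0.1 0 0"
}}

```text
clock: 26.7
tool_pos: [500.4, 87.2, 81.3]
tcp_rot: [0.708, 0.013, -0.017, -0.705]
wrist_force: [-0.4, 0.3, 0.7]
grip_width: 47.0
```

Request:
{"name": "send_rows", "arguments": {
  "rows": "0.45 0 0 0 0; 0.45 0 -1 0 0; 0.45 0 -3 0 0; 0.45 0 -6 0 0; 0.45 0 -8 0 0"
}}

```text
clock: 27.2
tool_pos: [501.2, 87.8, 163.5]
tcp_rot: [0.708, 0.014, -0.017, -0.706]
wrist_force: [0.7, 0.3, 0.3]
grip_width: 46.7
```

```bash
python3 - <<'E'
from h import *
go([500.6,0,220],2.67)
c=bot.get_calibration("wrist"); np.savez("w17.npz",**c)
im=bot.capture("wrist")[:,:,::-1]; cv2.imwrite("pics/w17.png",im)
s=bot.capture("side")[:,:,::-1]; cv2.imwrite("pics/side17d.png",cv2.convertScaleAbs(cv2.resize(s[170:320,240:400],None,fx=5,fy=4,interpolation=cv2.INTER_CUBIC),alpha=1.3))
E
```

```text
shift cm [-0.48 -5.61 -8.79] turn -0.003 (alt 3.139 ) heading now 2.5 pos [501.2  87.8 163.5] t 27.2 w 46.7 F [0.7 0.3 0.3] q7 [ 0.17  0.3  -0.55  2.02  0.2   0.88 -0.45]
```

View pics/w17.png

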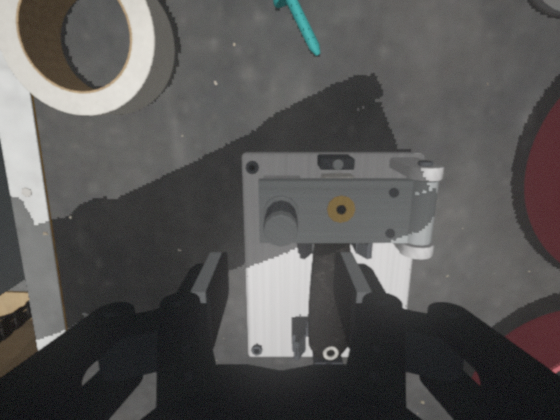

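View pics/side17d.png

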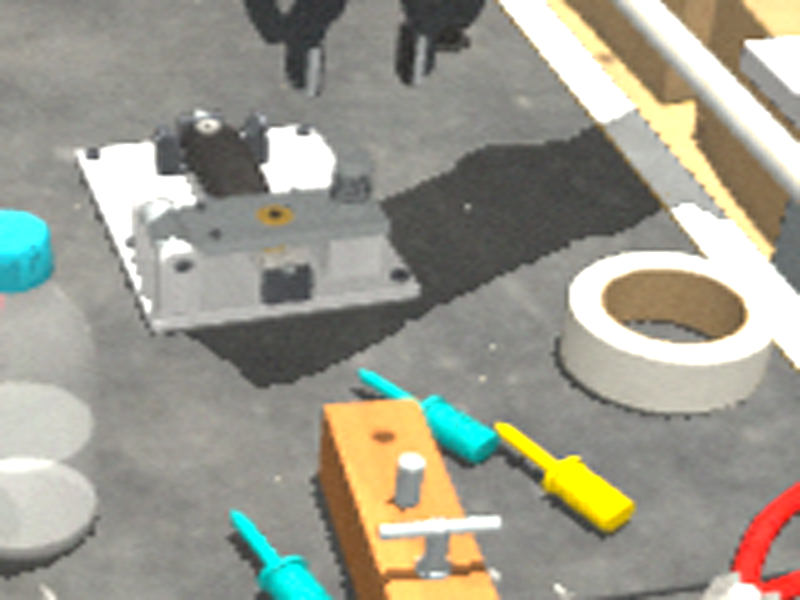

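Request:
{"name": "send_rows", "arguments": {
  "rows": "0.45 0 -2 -1 0; 0.45 0 -4 -3 0; 0.45 0 -6 -5 0; 0.45 0 -6 -7 0; 0.45 0 -6 -7 0"
}}

```text
clock: 27.8
tool_pos: [505.5, 15.6, 225.1]
tcp_rot: [0.709, 0.014, -0.015, -0.705]
wrist_force: [-0.1, -0.0, -0.2]
grip_width: 46.9
```

Request:
{"name": "send_rows", "arguments": {
  "rows": "0.45 0 0 0 0; 0.45 0 0 0 0; 0.45 0 0 0 0; 0.45 0 0 0 0; 0.45 0 0 0 0"
}}

```text
clock: 28.3
tool_pos: [505.5, 16.0, 224.9]
tcp_rot: [0.709, 0.014, -0.015, -0.705]
wrist_force: [0.2, -0.2, 0.6]
grip_width: 47.1
```

```bash
python3 - <<'E'
from h import *
c=bot.get_calibration("wrist")
im=bot.capture("wrist")[:,:,::-1]; cv2.imwrite("pics/w18.png",im)
for n in ("side","wrist"):
  if n=="side": bot.capture(n)
  for q in ("lock_pin","handle","handle_tab"):
    for d in bot.place_of(n,q)[:2]: print(n,q,np.round(d["position"],1),round(d["score"],2))
go([500,0,220],2.67)
E
```

```text
side lock_pin [600.7 339.8  13.3] 0.76
side lock_pin [502.  235.   14.1] 0.73
side handle [544.   26.   17.1] 0.55
side handle_tab [539.7 111.6  38. ] 0.55
wrist lock_pin [496.   86.2  55.7] 0.74
wrist handle [546.4  33.5  16.6] 0.79
shift cm [-0.61  0.51 -1.53] turn -0.007 (alt 3.135 ) heading now 2.3 pos [505.5  15.6 225.1] t 28.7 w 47.2 F [-0.4 -0.6 -0.2] q7 [ 0.31  0.21 -0.53  1.97  0.13  1.   -0.24]
```

View pics/w18.png

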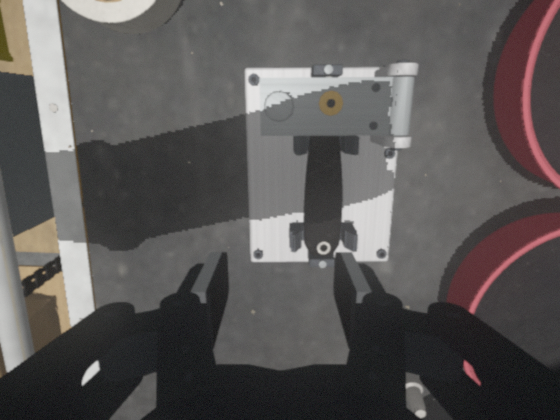

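Handle in both saddles, leaf shut, lock pin (head at about 279,105) home; the arm is clear. Handing in.

```bash
python3 -c "
from bench import bot
print(bot.finish_job(), bot.sense()['clock'])"
```

```text
the job is handed in; nothing more can be done
the job is handed in; nothing more can be done
```

I handed the job in at about 29 s of the 72 s. By my checks the jig is ready for the drill. `finish_job` reports no verdict, so none of the scored conditions has been confirmed.

**What I did**
- **Handle:** I laid it in both saddles between the end stops, with the bracket on the leaf's side, and let go of it while the leaf was still open.
- **Leaf:** I swung it over with the closed fingertips and pressed it shut. The push reached about 38 N at a fingertip height of about 60 mm, the leaf's shut height.
- **Lock pin:** I pushed the steel knurled pin through the leaf into the post until the head seated. The push reached about 26 N, with the tool at the height expected for a pin fully home.

**What the last checks showed**
- In the last pictures the handle is in both saddles, the leaf is flat and the pin's flange is on it. The slim and T pins were still in the block in the side picture taken after the release.
- The tool was clear of everything, and the wrist force was about 0.

**What disagreed**
- The last network readings for the handle were within about 4 mm along the jig of where it should lie.
- The wrist network put the pin about 4 mm off in x and in height. That is near its own accuracy but over the 3 mm sideways limit. The tool position and push force when it seated point to the pin being home.
- The side-camera network did not report the seated pin at all. It listed two of the lying look-alikes instead.
- Early on, the jig's base corners gave a y value about 4 mm lower than its holes and saddles did. I trusted the holes and saddles, and the handle and pin both went in there.
- The turquoise and yellow look-alike pins had fallen over by 8 s, while the arm was still away from them. I left them where they lay.

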